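Put mounted slides on the warmer under their weights

TASK

Set up the freshly cover-slipped slides to cure: first lift the slide carrier straight up off the jig's two dowels, keeping it level so that it does not bind and no slide slips, and lay it squarely in the middle of the slide warmer's plate, between the end rails. Once it lies there, stand on each cover glass, centred and without banging or pressing, the weight of its own shape: the round-footed weight on the round glass, the square one on the square glass, and the bar weight lengthwise along the long glass. Stand the timer upright on the bench close in front of the middle of the warmer's control panel, and leave everything released and at rest.

Things in the scene. Friction and masses are not known exactly. Their poses are not given: they have to be found in the camera images.
- jig: Cover-slipping jig, fixed to the bench: low grey base 148 (x) x 194 (y) x 25 mm high. Origin at the centre of its underside. Two steel locating dowels, 8 mm across, stand on its top at y = +78 and -78 mm, reaching 38 mm above its underside. The slide carrier starts on it.
- warmer: Slide warmer, fixed: white box 170 (x) x 250 (y) mm, flat dark warm plate on top, 50 mm above the bench (not hot). Origin at bench level under the middle of the plate; x points to its back. Steel end rails at y = +118 and -118 mm rise 5 mm above the plate. Low sloping control panel with knob (under 50 mm high) on its front (-x) side, ending at x = -129 mm.
- carrier: Slide carrier, loose aluminium plate 136 (x) x 182 (y) x 8 mm, 0.5 kg, on the jig, underside 25 mm above the bench. Origin: centre of underside. Holes 9 mm at y = +-78 mm on the dowels; clear after rising 13 mm. Black lifting bar over the centre, 12 (x) x 44 (y) mm, z 34 to 50 mm. Slide bays at x = +-36, y = +-46 mm (x 36, y 46 is empty); slides lie loose at z 8 mm, length along y, between 2 mm ribs.
- slide_round: Large glass slide, 76 (x) x 50 (y) x 1.5 mm, loose in a bay of the carrier, with a round cover glass 40 mm across at its centre over a purple section. Origin at the centre of the slide's underside, straight below the middle of the cover glass. White label strip at its -x end.
- slide_square: Same large glass slide with a square cover glass, 40 x 40 mm, at its centre. Same origin and axes.
- slide_long: Same large glass slide with a long cover glass, 50 (x) x 24 (y) mm, at its centre. Same origin and axes.
- weight_round: Bright steel cover-glass weight: round foot 40 mm across, 10 mm thick, and a round stem 16 mm across up to 46 mm; 140 g. Stands on the bench. Origin at the centre of its underside, z up the stem.
- weight_square: Bright steel cover-glass weight: square foot 40 x 40 mm, 10 mm thick, and an upright grip tab 14 mm thick (x) by 24 mm wide (y) up to 46 mm; 180 g. Stands on the bench. Origin at the centre of its underside.
- weight_bar: Bright steel cover-glass weight: long foot 50 (x) x 24 (y) x 10 mm and, over its centre, an upright grip tab 14 mm thick (x) by 24 mm wide (y) up to 46 mm; 140 g. Stands on the bench. Origin at the centre of its underside.
- timer: Grey bench timer with a dark-framed display and three buttons on its -x face: an upright block 26 (x) x 62 (y) x 58 mm high, 80 g. Stands on the bench. Origin at the centre of its underside.
Mind the look-alikes: they are no part of the job. Leave any green or turquoise look-alike of the weight_bar alone.

How it is judged:
By the outcome, as a careful person would: the job done as asked, in the order asked, and still so for the second after the job is handed in, with the robot touching nothing.
It also fails if it takes over 144 s, if anything falls off the work surface, if the arm or the gripper's body presses on something with over 40 N, if the wrist force passes 120 N, or if a joint passes its speed limit or range.

ROBOT

A 6-joint arm with a two-finger parallel gripper is mounted at the origin on the work surface. World frame = base frame: x ahead of the robot, y to its left, z up, the work surface at z = 0. Lengths are in m, angles in rad, forces in N, time in s.
With the tool pointing down it reaches from about 0.3 to 0.875 m from the base axis. Payload 6.4 kg.
Tool frame: the origin (TCP) lies midway between the tips of the shut fingers; the grasp point (between the pads) lies 19 mm behind it; z points along the fingers, y is the direction in which the jaws open and shut (so a half turn about z gives the same grasp; the last joint's range is limited). The gripper opens to 85 mm and grips with 20 to 120 N. Pads are 22 mm wide; open, the fingers measure 114 mm over their backs; the gripper's body (76 mm by 85 mm) begins 54 mm behind the grasp point. The pads swing forward as they close: fully open they stand 13 mm farther back than shut.
Start: joints at [0.899, 0.181, 1.607, -0, 1.354, -0.206], TCP at [0.258, 0.514, 0.231] pointing down, gripper open.
Joint ranges: [-2.99, 2.99], [-0.89, 2.07], [0.3, 2.58], [-1.14, 4.28], [0, 2.63], [-3.12, 3.12]. Speed limits (rad/s): [2.57, 2.57, 3.01, 3.14, 3.14, 3.14].

INTERFACE

Orientations are given as a unit quaternion [w, x, y, z].
In Python, from bench import ctrl, optics, ticket gives the robot as it stands. The module is installed in compiled form; this text tells all that it offers.
- The arm moves only by the tool step_arm, never from a script. Its argument "targets" is text: rows parted by semicolons, each of 6 numbers parted by spaces: the shift along the tool's x, y, z in mm, then the turn, a rotation vector about the tool's x, y, z in rad. In form: dx dy dz rx ry rz; .... A call has 1 to 8 rows; each row is the pose to reach, as a shift and turn from the pose commanded when the call began, along the tool's axes at that moment; what a row does not reach only later rows make up. A row lasts 1/8 s, in which the tool goes at most 62.5 mm and 10.7 degrees, less where a joint would pass 70% of its speed; a pose out of reach is approached as far as the arm can. A call with a gripper value outside its range is refused whole. "grip" is the opening in per cent of the stroke, from 0 (shut) to 100 (fully open), set as the call begins (left out, the last holds). The fingers move at their own pace and stop on an object; the grip force is fixed at half the most. Time passes only in rows, so rows that repeat a pose let the fingers close. It gives the time, the measured TCP pose, the force and the opening at its end, in the units of the state.
- ctrl.get_obs(): the state, without advancing time (a new reading comes with each control period).
- optics.camera(name): name is "scene" or "top" or "wrist"; returns a dict with "image" (420x560x3 uint8, red, green, blue), "mtx" (3x3 intrinsics, pixels), "D" ([k1, k2, p1, p2, k3] as OpenCV has them; the pictures are not rectified), "xyz" and "orientation" of the camera in the world. Camera axes: x right, y up, looking along -z (the intrinsics and any distortion apply to the point x, -y, -z); pixel columns grow to the right and rows downward; lengths in m; the calibration is good to about 2 mm. A picture is of the moment at which its call begins. There is no depth.
- ticket.hand_in(): hands the job in, once; it reports no verdict.
The state is a dict: "time_s": time; "q": joint angles; "dq": joint speeds; "joint_efforts": joint torques, N m; "eef_pos": TCP position; "eef_rot": TCP orientation; "wrist_force": force on the tool from outside, world axes, zero at the start; "torque": the same for the moment, N m; "opening": opening from 0.0 (shut) to 1.0 (fully open).
Only numpy, scipy, OpenCV 4.12 (cv2) and the standard library are available. Lean on these libraries where they do the work, as an engineer would, in place of code of your own. Each camera call takes 0.05 s, during which the arm holds its last target.

## Working session

There is one attempt and no reset: what is moved stays moved. The work goes in short steps, Python scripts to look and compute and a tool call to move; the robot and the scene stay as the last step left them, time stands still between calls to the robot, and variables do not carry over. Pictures are saved under pics/ and viewed, and the job is handed in when it is done.

Besides the shell and the picture viewer there is one more tool, called after "Emit:" by a JSON object that holds its "fn" and its "kwargs". step_arm: Moves the arm, as the interface text tells. Its arguments: {"type":"object","properties":{"targets":{"type":"string"},"grip":{"type":"number"}},"required":["targets"]}

```bash
mkdir -p pics
cat > h.py <<'E'
import numpy as np, cv2
from scipy.spatial.transform import Rotation as R
from bench import ctrl, optics, ticket
def rot(q): return R.from_quat([q[1],q[2],q[3],q[0]])
def ray(c,uv):
    p=cv2.undistortPoints(np.array(uv,float).reshape(-1,1,2),np.array(c['mtx'],float),np.array(c['D'],float)).reshape(-1,2)
    d=np.c_[p[:,0],-p[:,1],-np.ones(len(p))]
    return rot(c['orientation']).apply(d)
def atz(c,uv,z):
    d=ray(c,uv);o=np.array(c['xyz']);z=np.broadcast_to(z,len(d))
    return o+d*((z-o[2])/d[:,2])[:,None]
def proj(c,P):
    p=rot(c['orientation']).inv().apply(np.array(P,float).reshape(-1,3)-np.array(c['xyz']))
    p=p*[1,-1,-1]
    return cv2.projectPoints(p,np.zeros(3),np.zeros(3),np.array(c['mtx'],float),np.array(c['D'],float))[0].reshape(-1,2)
def cam(n,f=None):
    c=optics.camera(n)
    if f: cv2.imwrite('pics/'+f+'.png',cv2.cvtColor(c['image'],cv2.COLOR_RGB2BGR))
    return c
def save(c,f):
    import pickle; pickle.dump(c,open(f,'wb'))
def load(f):
    import pickle; return pickle.load(open(f,'rb'))
def crop(c,x0,y0,x1,y1,s,f):
    im=c['image'][y0:y1,x0:x1]
    im=cv2.resize(im,None,fx=s,fy=s,interpolation=cv2.INTER_CUBIC)
    cv2.imwrite('pics/'+f+'.png',cv2.cvtColor(im,cv2.COLOR_RGB2BGR))
def rel(P,q):
    "shift in tool frame now (commanded~measured) mm, rotvec"
    o=ctrl.get_obs();r=rot(o['eef_rot'])
    return (r.inv().apply(np.array(P)-o['eef_pos'])*1000).round(1)
E
python3 - <<'E'
from h import *
for n in ['scene','top','wrist']:
    c=cam(n,n+'0');save(c,n+'0.pkl');print(n,np.round(c['xyz'],3),np.round(c['orientation'],3),np.round(c['mtx'],1).tolist(),np.round(c['D'],3))
print(ctrl.get_obs())
E
```

```text
scene [ 1.234 -0.617  0.89 ] [0.827 0.374 0.172 0.383] [[520.6, 0.0, 277.6], [0.0, 520.6, 216.8], [0.0, 0.0, 1.0]] [0.024 0.    0.    0.    0.   ]
top [0.431 0.017 0.908] [-0.703 -0.047  0.054  0.708] [[382.0, 0.0, 278.6], [0.0, 382.0, 205.3], [0.0, 0.0, 1.0]] [-0.047  0.     0.     0.     0.   ]
wrist [0.194 0.546 0.374] [ 0.843 -0.121 -0.073  0.52 ] [[333.0, 0.0, 276.7], [0.0, 333.0, 213.8], [0.0, 0.0, 1.0]] [-0.01  0.    0.    0.    0.  ]
{'time_s': 0.15, 'q': array([ 8.98639729e-01,  1.81379476e-01,  1.60775852e+00,  4.51308069e-06,
        1.35375096e+00, -2.06302050e-01]), 'dq': array([-5.49428711e-04, -2.09331211e-03, -3.76097157e-03,  1.06352333e-03,
       -1.02917029e-04, -8.70463254e-05]), 'joint_efforts': array([ 2.39989757e-03, -4.45258820e+01, -3.51690924e+01, -1.35784908e-04,
        5.91128570e-03,  5.27328581e-08]), 'eef_pos': array([0.25801289, 0.51341636, 0.23059554]), 'eef_rot': array([-2.77615836e-04,  2.30827157e-01,  9.72994555e-01, -5.85692673e-04]), 'wrist_force': array([ 0.12985615, -0.48609175, -0.01092436]), 'torque': array([ 0.03648096,  0.04765194, -0.0130772 ]), 'opening': 1.001086271205805}
```

View pics/scene0.png

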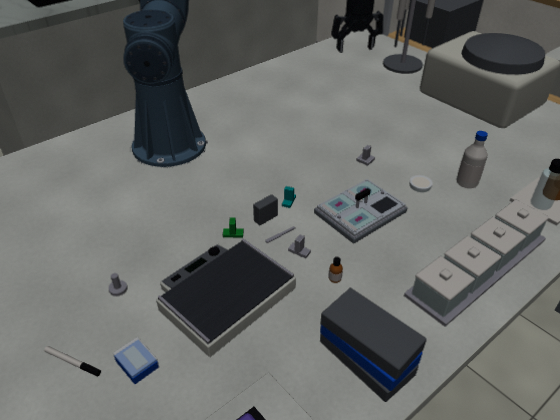

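View pics/top0.png

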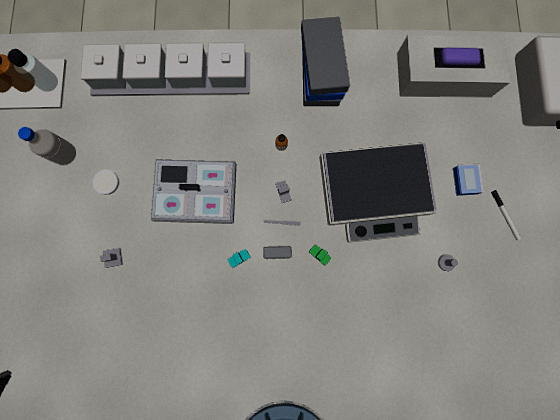

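View pics/wrist0.png

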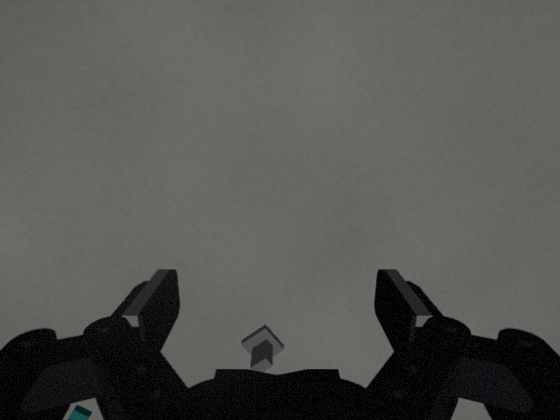

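The top view shows the jig and carrier at (195,190), the warmer at (380,185) and the timer at (277,252). The round weight is at (448,262). The weights at (112,257) and (284,190) still have to be told apart as square and bar. The look-alikes are turquoise at (239,258) and green at (320,255).

Run:
```python
from h import *
c=load('top0.pkl')
crop(c,140,150,250,230,7,'t_car'); crop(c,315,135,445,250,6,'t_warm'); crop(c,215,170,345,275,6,'t_mid')
a=[cv2.resize(c['image'][y:y+50,x:x+50],None,fx=8,fy=8,interpolation=cv2.INTER_CUBIC) for x,y in((87,232),(423,237))]
cv2.imwrite('pics/t_w.png',cv2.cvtColor(np.hstack(a),cv2.COLOR_RGB2BGR))
```

```text
(no output)
```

View pics/t_car.png

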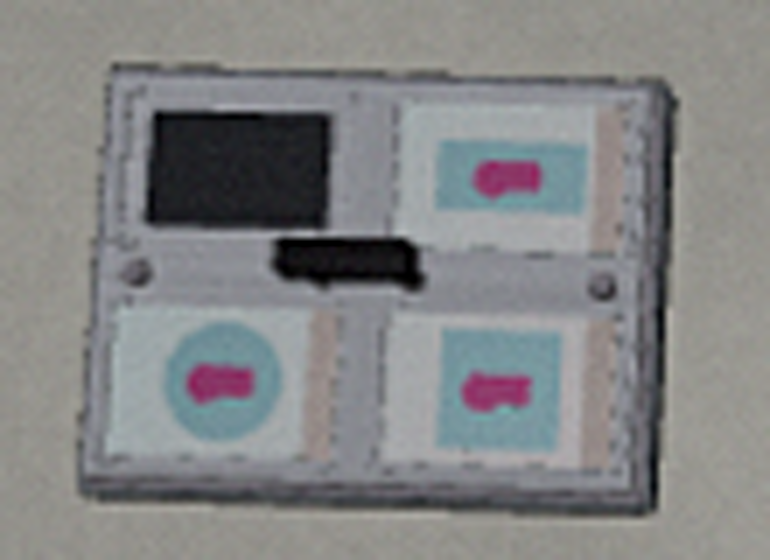

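View pics/t_warm.png

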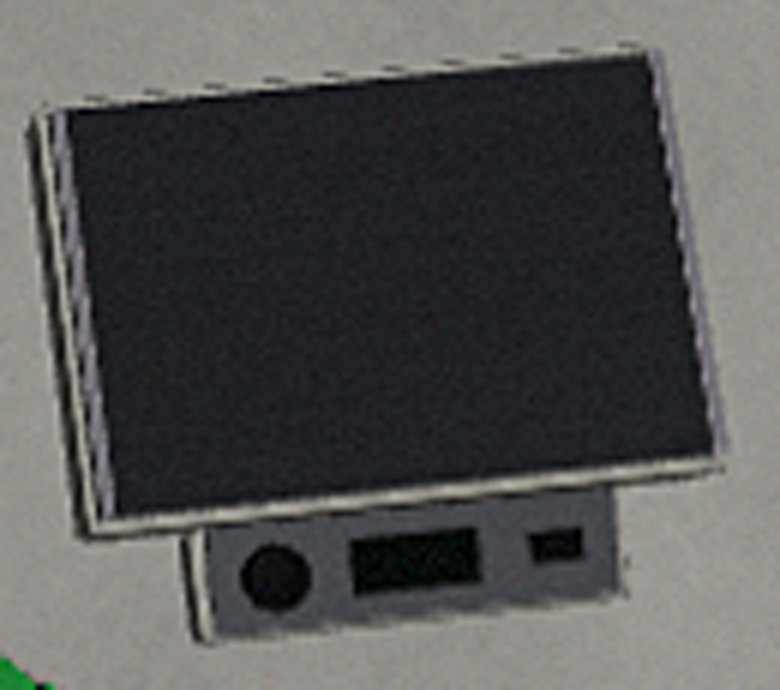

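View pics/t_mid.png

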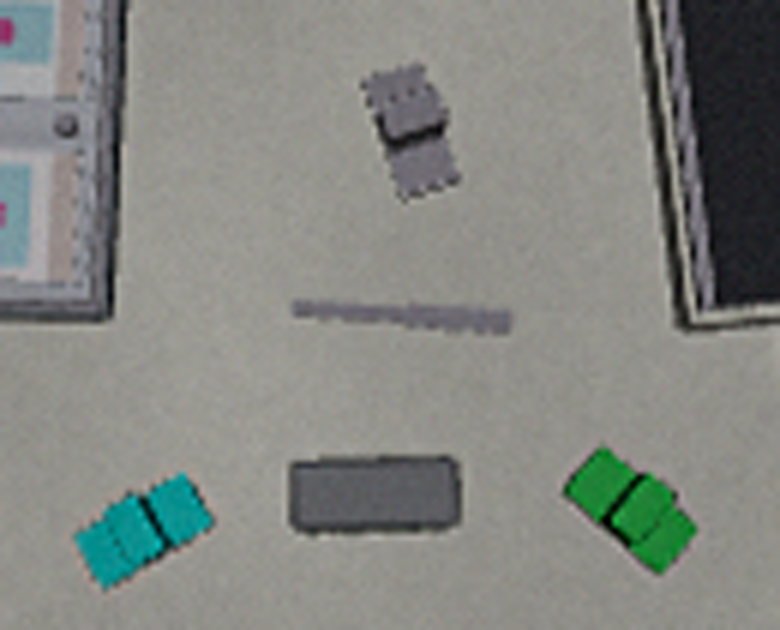

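View pics/t_w.png

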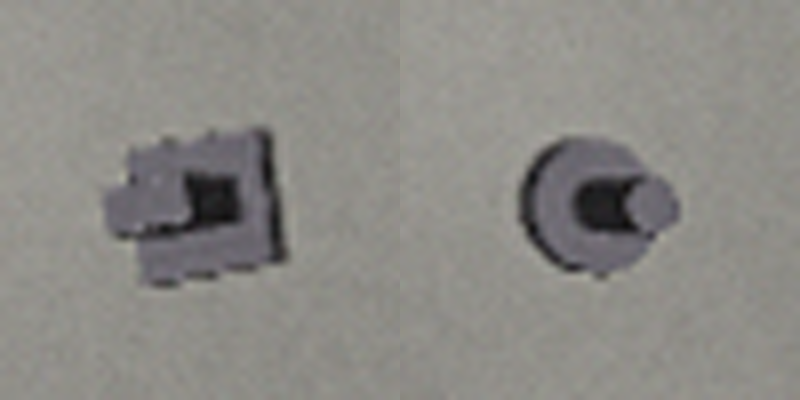

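The crops settle which weight is which: the tab foot at (112,257) is the square weight and the steel one at (284,190) is the bar. The carrier's empty bay is at upper left, which fits a yaw of about 0.

Run:
```python
from h import *
c=load('top0.pkl')
f=lambda x0,y0,s,L:[((x+.5)/s-.5+x0,(y+.5)/s-.5+y0) for x,y in L]
r=lambda P:(P*1000).round(1)
# dowel tops z .038
d=atz(c,f(140,150,7,[(137,272),(602,287)]),.038)
v=d[0]-d[1];print('dowel',r(d),'mid',r(d.mean(0)),np.linalg.norm(v),'yaw',np.degrees(np.arctan2(-v[0],v[1])))
b=atz(c,f(140,150,7,[(113,68),(667,82),(657,490),(83,475)]),.033);print('carrier corners',r(b),r(b.mean(0)))
g=atz(c,f(140,150,7,[(223,381),(500,390),(510,177)]),.0347);print('glasses',r(g))
w=atz(c,f(315,135,6,[(33,108),(657,48),(724,465),(88,532)]),.05);print('warmer',r(w),r(w.mean(0)),np.linalg.norm(w[0]-w[1]),np.linalg.norm(w[1]-w[2]))
for a,bb in((1,0),(2,3)):
  v=w[bb]-w[a];print(np.degrees(np.arctan2(-v[0],v[1])))
p=atz(c,f(315,135,6,[(205,642),(625,596)]),.01);print('panel front',r(p))
t=atz(c,f(215,170,6,[(290,462),(458,457),(460,525),(292,530)]),.058);print('timer',r(t),r(t.mean(0)))
s=atz(c,f(215,170,6,[(365,82),(420,65),(460,180),(408,200)]),.01);print('bar foot',r(s),r(s.mean(0)))
q=atz(c,f(87,232,8,[(130,148),(268,128),(285,262),(147,285)]),.01);print('sq',r(q),r(q.mean(0)))
u=atz(c,f(423,237,8,[(190,203)]),.01);u2=atz(c,f(423,237,8,[(253,205)]),.046);print('round',r(u),r(u2))
```

```text
dowel [[598.  285.2  38. ]
 [591.8 130.6  38. ]] mid [594.9 207.9  38. ] 0.1546687349635762 yaw -2.2824986884706515
carrier corners [[669.1 297.6  33. ]
 [662.7 110.3  33. ]
 [524.8 112.4  33. ]
 [531.  302.1  33. ]] [596.9 205.6  33. ]
glasses [[561.8 256.2  34.7]
 [558.1 164.3  34.7]
 [630.  162.3  34.7]]
warmer [[ 677.9  -89.    50. ]
 [ 701.7 -335.2   50. ]
 [ 536.8 -350.5   50. ]
 [ 513.1 -105.8   50. ]] [ 607.4 -220.1   50. ] 0.24737852075478559 0.1656197641867998
5.5207145005641465
5.521453929185843
panel front [[ 473.3 -156.4   10. ]
 [ 489.8 -324.3   10. ]]
timer [[461.6  43.8  58. ]
 [462.9 -18.2  58. ]
 [438.  -18.7  58. ]
 [436.6  43.2  58. ]] [449.8  12.5  58. ]
bar foot [[614.1  15.1  10. ]
 [620.9  -6.9  10. ]
 [574.2 -22.3  10. ]
 [566.3  -1.6  10. ]] [593.8  -3.9  10. ]
sq [[457.  422.3  10. ]
 [462.7 381.4  10. ]
 [423.7 374.5  10. ]
 [417.1 415.1  10. ]] [440.1 398.3  10. ]
round [[ 423.  -386.7   10. ]] [[ 422.5 -388.7   46. ]]
```

```bash
cat >> h.py <<'E'
def yaw():
    y=rot(ctrl.get_obs()['eef_rot']).apply([0,1,0]); return np.degrees(np.arctan2(y[1],y[0]))
def tgt(x,y,z,psi):
    "mm, deg (tool y yaw) -> tool-frame shift mm, rotvec, from measured pose"
    o=ctrl.get_obs();r=rot(o['eef_rot']);a=np.radians(psi)
    T=R.from_matrix(np.array([[-np.sin(a),np.cos(a),0],[np.cos(a),np.sin(a),0],[0,0,-1]]).T)
    T=R.from_matrix(np.c_[[-np.sin(a),np.cos(a),0],[np.cos(a),np.sin(a),0],[0,0,-1.]])
    s=r.inv().apply(np.array([x,y,z])-np.array(o['eef_pos'])*1000)
    print('t',round(o['time_s'],2),'pos',(np.array(o['eef_pos'])*1000).round(1),'yaw',round(yaw(),2),'F',np.round(o['wrist_force'],1),'op',round(o['opening'],3))
    print('MOVE',s.round(1),(r.inv()*T).as_rotvec().round(4))
E
python3 - <<'E'
from h import *
tgt(595,207,200,-2.3)
c=load('scene0.pkl'); crop(c,220,170,320,260,7,'s_mid')
E
```

```text
t 0.15 pos [258.  513.4 230.6] yaw 63.31 F [ 0.1 -0.5 -0. ] op 1.001
MOVE [-438.7 -122.4   30.6] [-1.3000e-03  5.0000e-04  1.1451e+00]
```

View pics/s_mid.png

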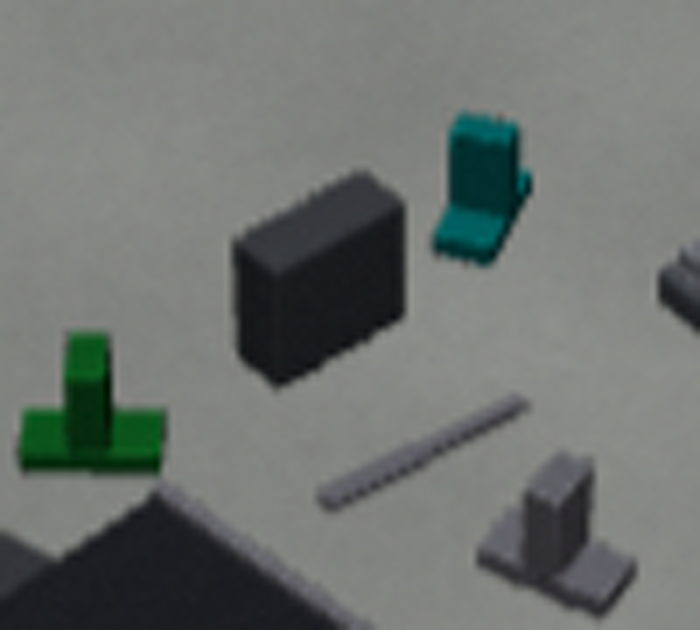

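The timer's far (+x) face is blank, so its display already faces −x. I'm moving above the carrier.

Emit:
{"fn": "step_arm", "kwargs": {"targets": "-55 -15 4 0 0 0.14; -110 -31 8 0 0 0.29; -165 -46 12 0 0 0.43; -219 -61 15 0 0 0.57; -274 -76 19 0 0 0.72; -329 -92 23 0 0 0.86; -384 -107 27 0 0 1.0; -439 -122 31 0 0 1.145", "grip": 60}}

```text
time_s: 1.15
eef_pos: [0.5967, 0.2061, 0.1999]
eef_rot: [-0.0, 0.723, 0.691, -0.0]
wrist_force: [0.9, 0.9, -0.2]
opening: 0.597
```

Run:
```python
from h import *
c=cam('wrist','w1');save(c,'w1.pkl');tgt(595,207,200,-2.3)
```

```text
t 1.2 pos [601.4 200.5 199.3] yaw -3.17 F [ 0.4 -4.6  0.6] op 0.6
MOVE [ 6.2 -6.7 -0.7] [ 0.0027  0.0029 -0.0151]
```

View pics/w1.png

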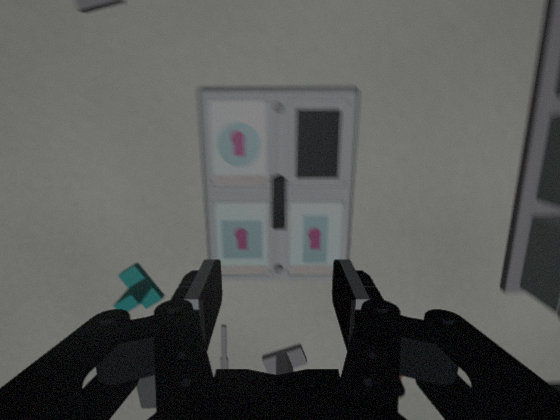

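The wrist view shows the carrier at (280,180) with the lifting bar at (280,203). The arm was still swinging when it was taken, so I'll let it settle and look again.

Emit:
{"fn": "step_arm", "kwargs": {"targets": "0 0 0 0 0 0; 0 0 0 0 0 0; 0 0 0 0 0 0; 0 0 0 0 0 0"}}

```text
time_s: 1.7
eef_pos: [0.5951, 0.2086, 0.2006]
eef_rot: [0.0, 0.72, 0.693, 0.0]
wrist_force: [0.2, 0.3, 0.3]
opening: 0.598
```

Run:
```python
from h import *
c=cam('wrist','w2');save(c,'w2.pkl');tgt(595,207,200,-2.3)
crop(c,190,75,370,285,4,'w2c')
im=cv2.imread('pics/w2c.png');print(im.shape)
cv2.imwrite('pics/w2c.png',im[:,:720][0:600]); cv2.imwrite('pics/w2d.png',im[240:840])
```

```text
t 1.75 pos [595.2 208.4 200.6] yaw -2.2 F [ 0.  -0.1 -0. ] op 0.602
MOVE [-1.4 -0.2  0.6] [ 0.0003 -0.0001  0.0017]
(840, 720, 3)
```

View pics/w2c.png

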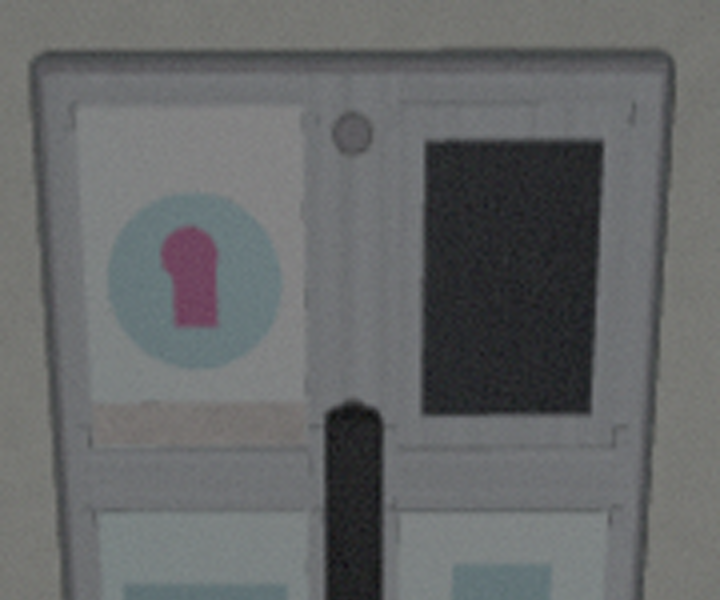

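View pics/w2d.png

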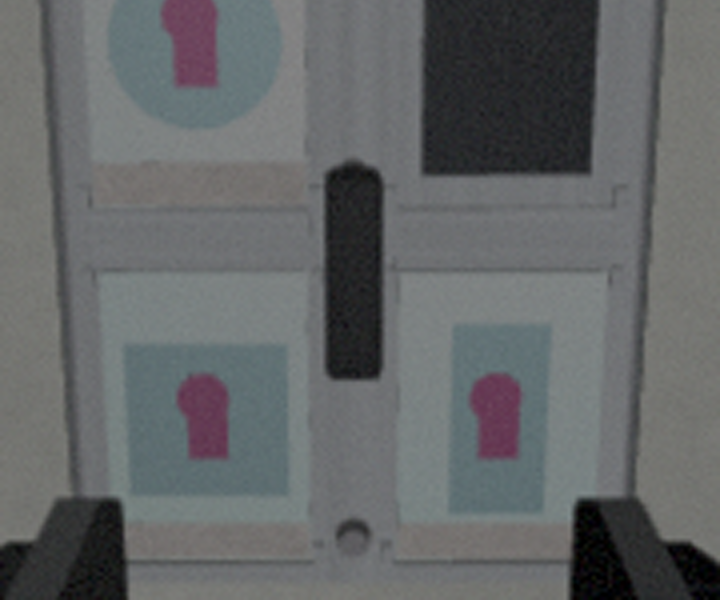

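Run:
```python
from h import *
c=load('w2.pkl');f=lambda L:[((x+.5)/4-.5+190,(y+.5)/4-.5+75) for x,y in L]
r=lambda P:(P*1000).round(1)
d=atz(c,f([(352,133),(352,776)]),.038);v=d[0]-d[1];print(r(d),r(d.mean(0)),np.linalg.norm(v),np.degrees(np.arctan2(-v[0],v[1])))
b=atz(c,f([(326,412),(381,412),(382,610),(326,618)]),.075);print('bar',r(b),r(b.mean(0)))
g=atz(c,f([(195,281),(206,660),(498,659)]),.0347);print(r(g))
```

```text
[[598.9 286.7  38. ]
 [593.1 132.4  38. ]] [596.  209.6  38. ] 0.15442239277075975 -2.1482909342701633
bar [[591.4 231.8  75. ]
 [602.6 231.3  75. ]
 [601.5 188.7  75. ]
 [589.5 187.4  75. ]] [596.2 209.8  75. ]
[[561.8 255.9  34.7]
 [558.  163.7  34.7]
 [630.4 161.2  34.7]]
```

Run:
```python
from h import *
tgt(595.9,209.2,48,-2.2)
```

```text
t 1.75 pos [595.2 208.4 200.6] yaw -2.2 F [ 0.  -0.1 -0. ] op 0.602
MOVE [  0.8   0.6 152.6] [ 0.0003 -0.0001 -0.0001]
```

Emit:
{"fn": "step_arm", "kwargs": {"targets": "0.8 0.6 20 0 0 0; 0.8 0.6 50 0 0 0; 0.8 0.6 85 0 0 0; 0.8 0.6 115 0 0 0; 0.8 0.6 137 0 0 0; 0.8 0.6 148 0 0 0; 0.8 0.6 152.5 0 0 0; 0.8 0.6 152.5 0 0 0", "grip": 45}}

```text
time_s: 2.75
eef_pos: [0.5966, 0.2085, 0.048]
eef_rot: [0.0, 0.721, 0.693, 0.0]
wrist_force: [-0.1, -0.1, -0.3]
opening: 0.451
```

Emit:
{"fn": "step_arm", "kwargs": {"targets": "0 0 0 0 0 0; 0 0 0 0 0 0"}}

```text
time_s: 3.0
eef_pos: [0.5969, 0.2085, 0.0487]
eef_rot: [0.0, 0.721, 0.693, 0.001]
wrist_force: [-0.0, -0.8, -0.2]
opening: 0.449
```

Run:
```python
from h import *
tgt(595.9,209.2,48,-2.2)
c=cam('wrist','w3')
```

```text
t 3.0 pos [596.9 208.5  48.7] yaw -2.29 F [-0.  -0.8 -0.2] op 0.449
MOVE [ 0.7 -1.   0.7] [ 0.0015 -0.0003 -0.0016]
```

View pics/w3.png

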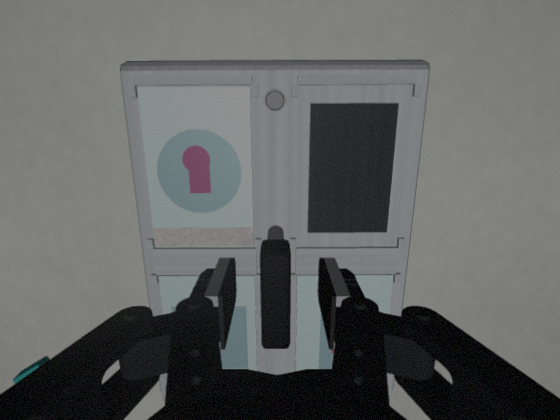

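The bar (261–290) lies centred between the pads (235 and 320). Closing.

Emit:
{"fn": "step_arm", "kwargs": {"targets": "0 0 0 0 0 0; 0 0 0 0 0 0; 0 0 0 0 0 0; 0 0 0 0 0 0; 0 0 0 0 0 0; 0 0 0 0 0 0", "grip": 0}}

```text
time_s: 3.8
eef_pos: [0.5964, 0.2084, 0.0482]
eef_rot: [0.0, 0.721, 0.693, 0.0]
wrist_force: [-2.2, -0.1, 5.5]
opening: 0.128
```

Emit:
{"fn": "step_arm", "kwargs": {"targets": "0 0 -1 0 0 0; 0 0 -3 0 0 0; 0 0 -6 0 0 0; 0 0 -9 0 0 0; 0 0 -12 0 0 0; 0 0 -15 0 0 0; 0 0 -18 0 0 0; 0 0 -20 0 0 0"}}

```text
time_s: 4.8
eef_pos: [0.5963, 0.2084, 0.0681]
eef_rot: [0.0, 0.721, 0.693, 0.0]
wrist_force: [0.6, -0.1, -5.5]
opening: 0.128
```

Run:
```python
from h import *
tgt(596,208.4,68,-2.2)
o=ctrl.get_obs();print(o['torque'])
c=cam('wrist','w4');c=cam('scene');crop(c,290,150,430,250,5,'s4')
```

```text
t 4.8 pos [596.3 208.4  68.1] yaw -2.29 F [ 0.6 -0.1 -5.5] op 0.128
MOVE [ 0.  -0.3  0.1] [ 0.0001  0.     -0.0016]
[ 0.03719249  0.01241655 -0.02452194]
```

View pics/w4.png

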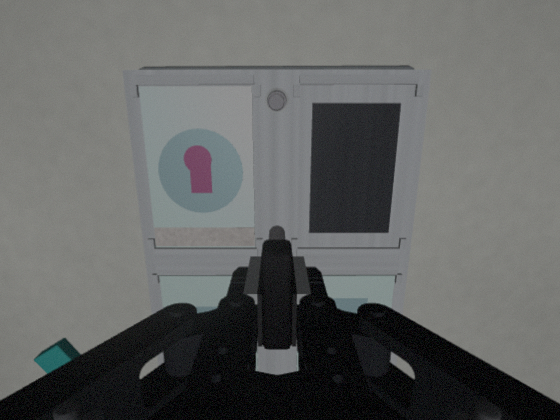

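View pics/s4.png

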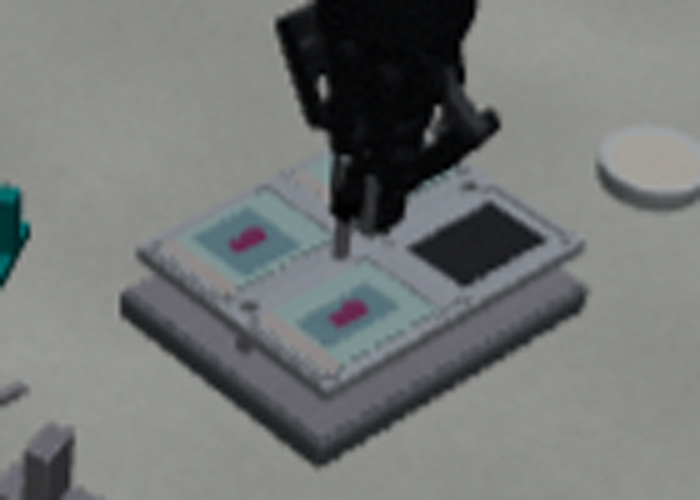

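The carrier is clear of the dowels, level, and every slide is seated. Next I'll lift further, checking the warmer's pose in the scene camera.

Emit:
{"fn": "step_arm", "kwargs": {"targets": "0 0 -3 0 0 0; 0 0 -8 0 0 0; 0 0 -16 0 0 0; 0 0 -26 0 0 0; 0 0 -38 0 0 0; 0 0 -48 0 0 0; 0 0 -56 0 0 0; 0 0 -60 0 0 0"}}

```text
time_s: 5.9
eef_pos: [0.5966, 0.2084, 0.1286]
eef_rot: [0.0, 0.721, 0.693, 0.0]
wrist_force: [-0.8, 0.5, -5.2]
opening: 0.129
```

Run:
```python
from h import *
tgt(607.4,-220,130,5.5)
c=load('scene0.pkl');crop(c,150,230,310,360,5,'s_warm')
def wp(L,x=607.4,y=-220.1,a=5.5):
    a=np.radians(a);return [(x+u*np.cos(a)-v*np.sin(a),y+u*np.sin(a)+v*np.cos(a),z) for u,v,z in L]
p=proj(c,np.array(wp([(85,125,50),(85,-125,50),(-85,-125,50),(-85,125,50)]))/1000);print(((p-[150,230])*5).round())
```

```text
t 5.9 pos [596.6 208.4 128.6] yaw -2.29 F [-0.8  0.5 -5.2] op 0.129
MOVE [-427.6   28.    -1.5] [ 8.00e-04 -1.00e-04 -1.36e-01]
[[737. 221.]
 [293. 571.]
 [ 28. 329.]
 [469.  32.]]
```

View pics/s_warm.png

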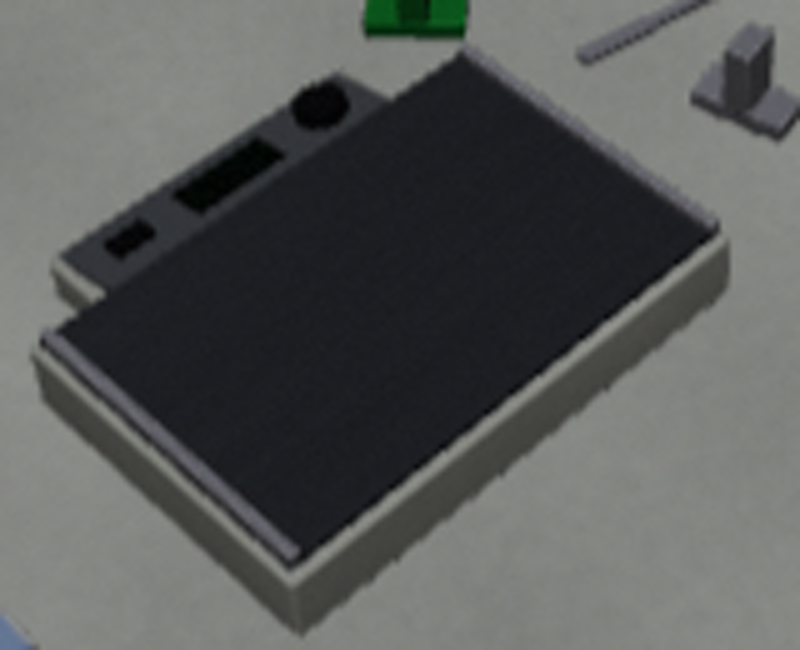

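Emit:
{"fn": "step_arm", "kwargs": {"targets": "-3 0.2 0 0 0 0; -9 0.6 0 0 0 0; -18 1.2 0 0 0 0; -30 2 0 0 0 0; -45 3 0 0 0 0; -62 4 0 0 0 0; -80 5.2 0 0 0 0; -100 6.5 0 0 0 0"}}

```text
time_s: 6.9
eef_pos: [0.5989, 0.1067, 0.1279]
eef_rot: [0.0, 0.721, 0.693, 0.0]
wrist_force: [-0.2, -0.4, -5.5]
opening: 0.129
```

Emit:
{"fn": "step_arm", "kwargs": {"targets": "-20 1.3 0 0 0 0; -40 2.6 0 0 0 -0.005; -60 3.9 0 0 0 -0.015; -80 5.2 0 0 0 -0.03; -100 6.5 0 0 0 -0.048; -120 7.8 0 0 0 -0.068; -140 9.1 0 0 0 -0.088; -160 10.4 0 0 0 -0.106"}}

```text
time_s: 7.9
eef_pos: [0.6026, -0.0536, 0.1278]
eef_rot: [0.0, 0.683, 0.73, 0.0]
wrist_force: [0.4, 0.8, -4.5]
opening: 0.129
```

Run:
```python
from h import *
tgt(607.8,-220,128.6,5.5)
```

```text
t 7.9 pos [602.6 -53.6 127.8] yaw 3.8 F [ 0.4  0.8 -4.5] op 0.129
MOVE [-166.3   -5.9   -0.8] [ 0.0001  0.0001 -0.0297]
```

Emit:
{"fn": "step_arm", "kwargs": {"targets": "-20 -0.7 0 0 0 -0.012; -40 -1.4 0 0 0 -0.02; -60 -2.1 0 0 0 -0.026; -80 -2.8 0 0 0 -0.03; -98 -3.5 0 0 0 -0.03; -114 -4.1 0 0 0 -0.03; -128 -4.6 0 0 0 -0.03; -140 -5 0 0 0 -0.03"}}

```text
time_s: 8.9
eef_pos: [0.607, -0.1929, 0.1277]
eef_rot: [-0.0, 0.672, 0.74, 0.0]
wrist_force: [0.4, 0.2, -5.9]
opening: 0.128
```

Emit:
{"fn": "step_arm", "kwargs": {"targets": "-10 -0.5 0 0 0 0; -17 -0.8 0 0 0 0; -22 -0.9 0 0 0 0; -25 -0.9 0 0 0 0; -26 -0.9 0 0 0 0; -26 -0.9 0 0 0 0; -26 -0.9 0 0 0 0; -26 -0.9 0 0 0 0"}}

```text
time_s: 9.9
eef_pos: [0.6086, -0.2179, 0.1278]
eef_rot: [-0.0, 0.672, 0.74, 0.0]
wrist_force: [-0.1, -1.3, -5.6]
opening: 0.124
```

Run:
```python
from h import *
tgt(607.8,-220,128.6,5.5)
c=cam('scene','s5');c=cam('top');save(c,'top5.pkl');crop(c,305,125,455,245,5,'t5')
```

```text
t 9.9 pos [ 608.6 -217.9  127.8] yaw 5.51 F [-0.1 -1.3 -5.6] op 0.124
MOVE [-2.  -1.  -0.8] [-0.0001 -0.0001  0.0002]
```

View pics/t5.png

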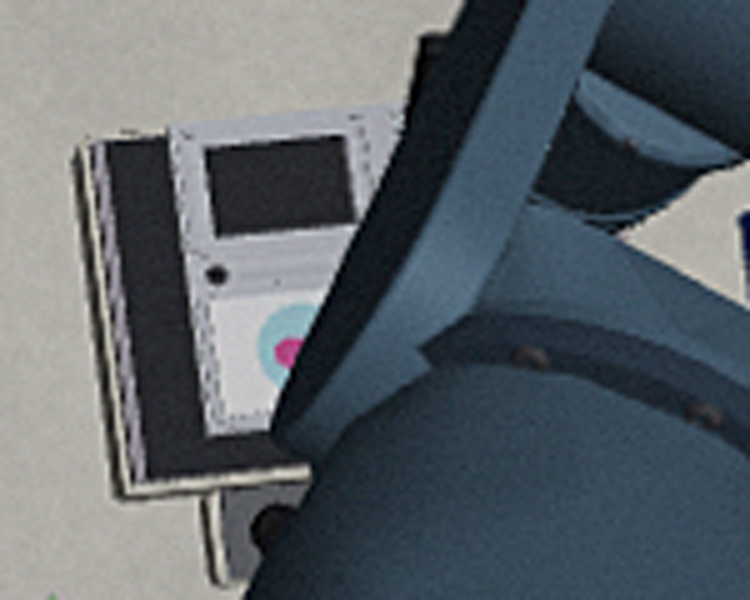

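View pics/s5.png

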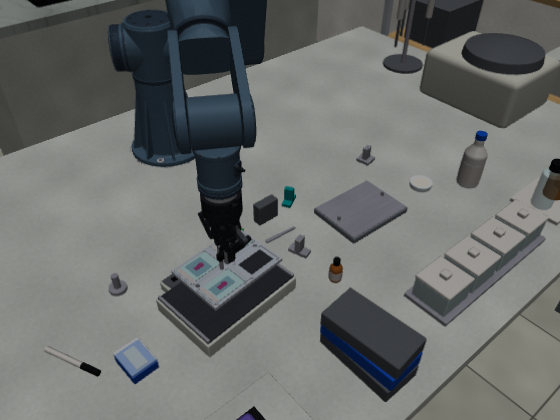

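Run:
```python
from h import *
c=load('top5.pkl')
f=lambda L:[((x+.5)/5-.5+305,(y+.5)/5-.5+125) for x,y in L]
p=atz(c,f([(167,125),(208,437),(216,275)]),.1126)*1000
print(p.round(1)); v=p[0]-p[1]; print(np.linalg.norm(v),np.degrees(np.arctan2(v[1],v[0])))
a=np.radians(5.5);X=np.array([np.cos(a),np.sin(a)]);Y=np.array([-np.sin(a),np.cos(a)])
print('center from corners',p[:2,:2].mean(0)-91*Y,'from hole',p[2,:2]-78*Y)
w=atz(c,f([(76,147),(120,495)]),.05)*1000;print(w.round(1))
print('warmer center from left edge', w[:,:2].mean(0)-125*Y)
```

```text
[[ 666.4 -120.2  112.6]
 [ 530.6 -133.3  112.6]
 [ 600.2 -139.1  112.6]]
136.39548606148495 5.516867125917328
center from corners [ 607.24553182 -217.35438648] from hole [ 607.70556075 -216.74214268]
[[ 674.5  -88.3   50. ]
 [ 512.3 -104.3   50. ]]
warmer center from left edge [ 605.40217543 -220.72957103]
```

Run:
```python
from h import *
tgt(608.2,-221,74.2,5.5)
```

```text
t 10.0 pos [ 608.7 -218.   127.8] yaw 5.51 F [ 0.4 -0.2 -5.9] op 0.128
MOVE [-3.  -0.7 53.6] [-0.     -0.      0.0002]
```

Emit:
{"fn": "step_arm", "kwargs": {"targets": "-0.7 -0.2 3 0 0 0; -1.5 -0.4 9 0 0 0; -2.5 -0.7 18 0 0 0; -3 -0.7 28 0 0 0; -3 -0.7 38 0 0 0; -3 -0.7 45 0 0 0; -3 -0.7 49 0 0 0; -3 -0.7 50 0 0 0"}}

```text
time_s: 11.0
eef_pos: [0.6082, -0.2211, 0.0776]
eef_rot: [-0.0, 0.672, 0.74, -0.0]
wrist_force: [0.5, -0.4, -6.0]
opening: 0.129
```

Emit:
{"fn": "step_arm", "kwargs": {"targets": "0 0 0 0 0 0; 0 0 0.5 0 0 0; 0 0 1 0 0 0; 0 0 1.5 0 0 0; 0 0 2 0 0 0; 0 0 2.5 0 0 0; 0 0 3 0 0 0; 0 0 3 0 0 0"}}

```text
time_s: 12.0
eef_pos: [0.6082, -0.2211, 0.0747]
eef_rot: [-0.0, 0.672, 0.74, -0.0]
wrist_force: [0.3, 0.0, -6.9]
opening: 0.129
```

Run:
```python
from h import *
tgt(608.2,-221,73.2,5.5)
c=cam('scene');crop(c,150,200,310,350,5,'s6')
c=cam('top');save(c,'top6.pkl');crop(c,305,125,455,245,5,'t6')
```

```text
t 12.0 pos [ 608.2 -221.1   74.7] yaw 5.5 F [ 0.3  0.  -6.9] op 0.129
MOVE [0.1 0.  1.5] [-0.0001 -0.0001  0.    ]
```

View pics/s6.png

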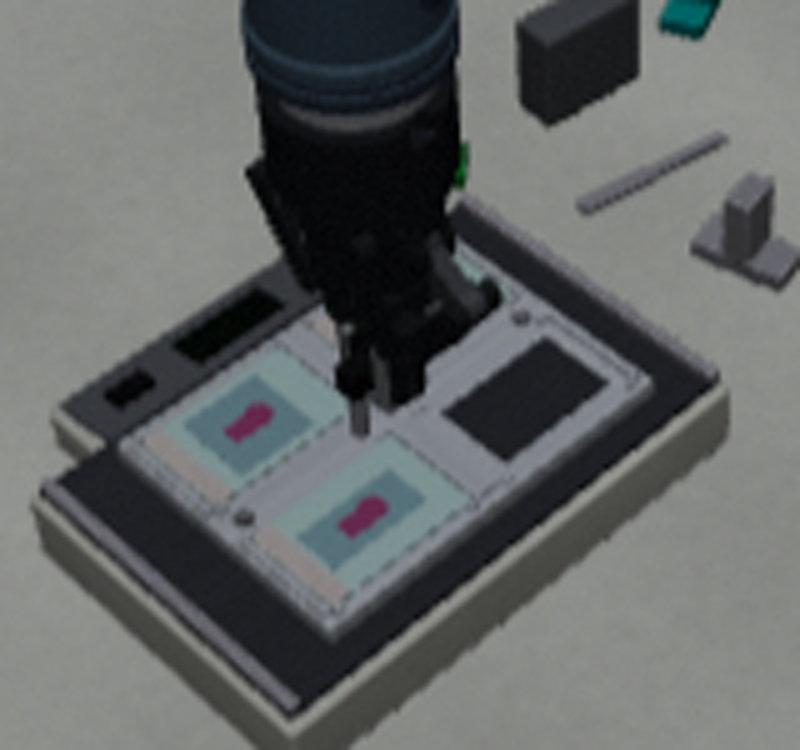

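View pics/t6.png

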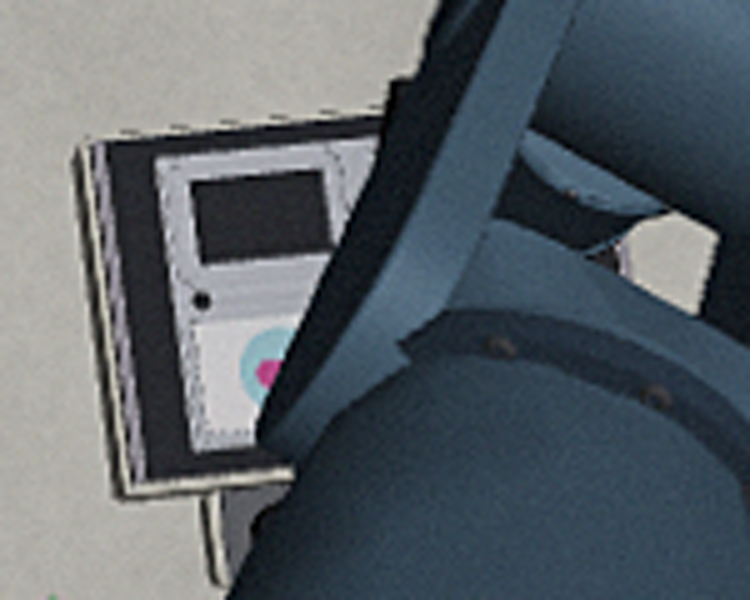

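Run:
```python
from h import *
c=optics.camera('scene')
f=lambda L:[((x+.5)/5-.5+150,(y+.5)/5-.5+200) for x,y in L]
p=atz(c,f([(332,628),(652,378),(122,447)]),.0595)*1000;print('car',p.round(1),'center',((p[1]+p[2])/2).round(1))
w=atz(c,f([(298,706),(716,373),(45,487),(468,198)]),.055)*1000;print('rail ends',w.round(1),w.mean(0).round(1))
c=load('top6.pkl')
f=lambda L:[((x+.5)/5-.5+305,(y+.5)/5-.5+125) for x,y in L]
p=atz(c,f([(154,157),(193,452),(202,300)]),.0595)*1000;print(p.round(1))
a=np.radians(5.5);Y=np.array([-np.sin(a),np.cos(a)])
print('top car',p[:2,:2].mean(0)-91*Y,p[2,:2]-78*Y)
```

```text
car [[ 683.2 -303.8   59.5]
 [ 664.4 -123.7   59.5]
 [ 551.3 -317.1   59.5]] center [ 607.9 -220.4   59.5]
rail ends [[ 701.7 -333.    55. ]
 [ 677.   -98.1   55. ]
 [ 545.6 -351.1   55. ]
 [ 521.6 -113.5   55. ]] [ 611.5 -223.9   55. ]
[[ 666.9 -122.9   59.5]
 [ 530.5 -136.4   59.5]
 [ 600.  -142.7   59.5]]
top car [ 607.46337192 -220.19803395] [ 607.43728729 -220.3490912 ]
```

Run:
```python
from h import *
c=load('top0.pkl')
crop(c,318,142,378,232,8,'z1'); crop(c,380,136,440,226,8,'z2')
a,b=cv2.imread('pics/z1.png')[:600],cv2.imread('pics/z1.png')[-600:]
A=np.hstack([cv2.resize(c['image'][y:y+30,x:x+30,::-1],None,fx=13,fy=13,interpolation=cv2.INTER_CUBIC)[:290] for x,y in((318,145),(414,138))])
B=np.hstack([cv2.resize(c['image'][y:y+30,x:x+30,::-1],None,fx=13,fy=13,interpolation=cv2.INTER_CUBIC)[:300] for x,y in((318,205),(414,195))])
cv2.imwrite('pics/z.png',np.vstack([A,B]))
```

```text
(no output)
```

View pics/z.png

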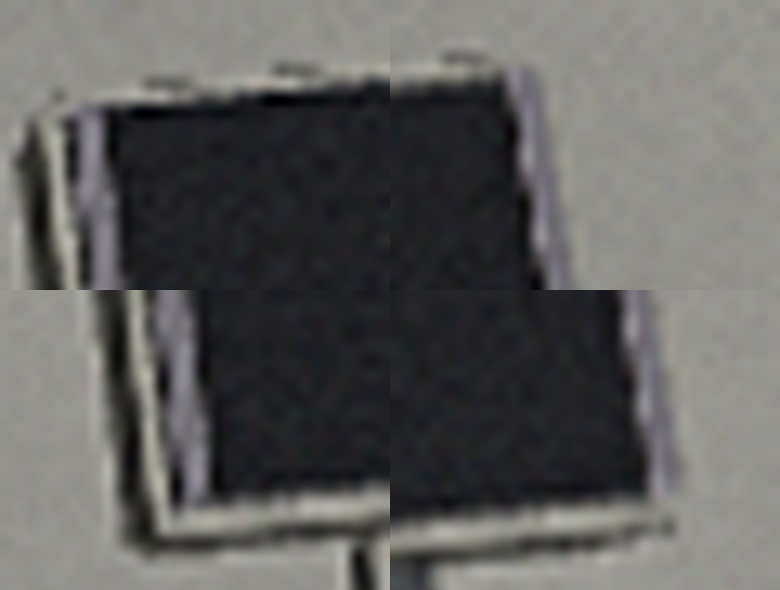

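Run:
```python
from h import *
c=load('top0.pkl')
g=lambda x0,y0,X,Y:(x0+(X+.5)/13-.5,y0+(Y+.5)/13-.5)
w=atz(c,[g(318,145,90,103),g(414,138,132,72),g(318,205,195,213),g(414,195,275,200)],.055)*1000
print(w.round(1),w.mean(0))
pl=atz(c,[g(318,145,110,108),g(414,138,112,82),g(318,205,212,203),g(414,195,258,210)],.05)*1000
print(pl.round(1),pl.mean(0))
```

```text
[[ 676.7  -98.5   55. ]
 [ 698.9 -332.2   55. ]
 [ 517.8 -112.7   55. ]
 [ 541.1 -347.4   55. ]] [ 608.64864144 -222.69234424   55.        ]
[[ 677.2 -102.8   50. ]
 [ 698.6 -330.4   50. ]
 [ 520.1 -116.5   50. ]
 [ 540.  -346.3   50. ]] [ 608.97735675 -223.99188756   50.        ]
```

Emit:
{"fn": "step_arm", "kwargs": {"targets": "0 0 -1 0 0 0; -1 0.6 -1 0 0 0; -2 1.2 -1 0 0 0; -2.9 1.7 -1 0 0 0; -2.9 1.7 -0.5 0 0 0; -2.9 1.7 0 0 0 0; -2.9 1.7 0.4 0 0 0; -2.9 1.7 0.8 0 0 0"}}

```text
time_s: 13.15
eef_pos: [0.6102, -0.2238, 0.0739]
eef_rot: [-0.0, 0.672, 0.74, 0.0]
wrist_force: [0.1, 0.5, -6.0]
opening: 0.129
```

Emit:
{"fn": "step_arm", "kwargs": {"targets": "0 0 0.3 0 0 0; 0 0 0.6 0 0 0; 0 0 0.6 0 0 0"}}

```text
time_s: 13.52
eef_pos: [0.6102, -0.2238, 0.0734]
eef_rot: [-0.0, 0.672, 0.74, -0.0]
wrist_force: [0.3, 0.9, -6.4]
opening: 0.13
```

Emit:
{"fn": "step_arm", "kwargs": {"targets": "0 0 0.3 0 0 0; 0 0 0.6 0 0 0; 0 0 0.9 0 0 0; 0 0 0.9 0 0 0"}}

```text
time_s: 14.02
eef_pos: [0.6103, -0.2239, 0.0732]
eef_rot: [0.0, 0.672, 0.74, -0.0]
wrist_force: [-3.4, 2.4, 2.5]
opening: 0.125
```

Contact: the force has gone from −6 to +2.5 N. Releasing.

Emit:
{"fn": "step_arm", "kwargs": {"targets": "0 0 0 0 0 0; 0 0 0 0 0 0; 0 0 0 0 0 0; 0 0 0 0 0 0; 0 0 -5 0 0 0; 0 0 -15 0 0 0; 0 0 -35 0 0 0; 0 0 -70 0 0 0", "grip": 45}}

```text
time_s: 15.02
eef_pos: [0.6096, -0.2236, 0.1433]
eef_rot: [-0.001, 0.672, 0.74, -0.0]
wrist_force: [0.7, 0.2, 0.7]
opening: 0.453
```

Run:
```python
from h import *
# next: view pose before bar weight: camera sits on tool +x side. 
tgt(593,-75,190,-17.5+0)
tgt(423,-388,190,5.5)
```

```text
t 15.03 pos [ 609.6 -223.6  143.3] yaw 5.5 F [0.7 0.2 0.7] op 0.453
MOVE [149.5  -2.4 -46.6] [-0.0015 -0.0007  0.4014]
t 15.03 pos [ 609.6 -223.6  143.3] yaw 5.5 F [0.7 0.2 0.7] op 0.453
MOVE [-145.7 -201.6  -46.6] [-0.0013 -0.001  -0.    ]
```

Emit:
{"fn": "step_arm", "kwargs": {"targets": "-10 -14 -20 0 0 0; -35 -50 -30 0 0 0; -70 -95 -30 0 0 0; -100 -140 -30 0 0 0; -125 -175 -30 0 0 0; -140 -193 -30 0 0 0; -145.7 -201.6 -30 0 0 0; -145.7 -201.6 -30 0 0 0"}}

```text
time_s: 16.02
eef_pos: [0.4236, -0.3885, 0.1734]
eef_rot: [0.001, 0.673, 0.74, -0.0]
wrist_force: [0.5, 0.7, 0.3]
opening: 0.448
```

Emit:
{"fn": "step_arm", "kwargs": {"targets": "0 0 0 0 0 0; 0 0 0 0 0 0; 0 0 0 0 0 0"}}

```text
time_s: 16.4
eef_pos: [0.424, -0.3877, 0.1724]
eef_rot: [-0.0, 0.672, 0.741, 0.0]
wrist_force: [-0.9, -1.3, -0.1]
opening: 0.447
```

Run:
```python
from h import *
tgt(423,-387.5,170,5.5)
c=cam('wrist','w7');save(c,'w7.pkl')
c=cam('top','t7');save(c,'top7.pkl');crop(c,310,130,450,250,5,'t7c')
```

```text
t 16.4 pos [ 424.  -387.7  172.4] yaw 5.56 F [-0.9 -1.3 -0.1] op 0.447
MOVE [ 0.3 -0.9  2.4] [-0.0001 -0.0002  0.0011]
```

View pics/w7.png

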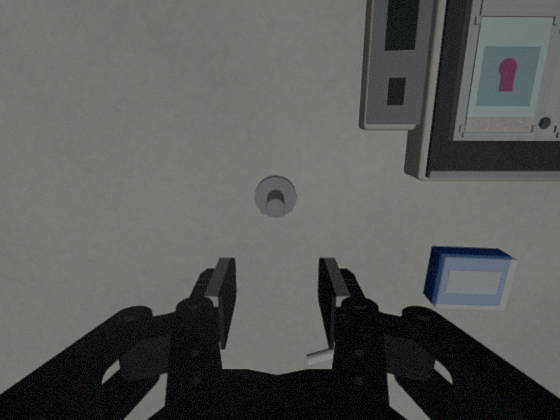

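View pics/t7c.png

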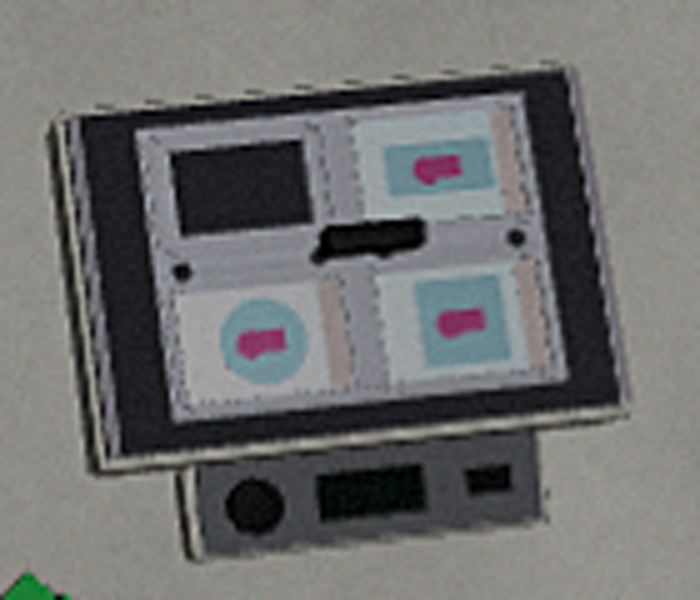

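Run:
```python
from h import *
c=load('top7.pkl')
f=lambda L:[((x+.5)/5-.5+310,(y+.5)/5-.5+130) for x,y in L]
p=atz(c,f([(135,130),(523,95),(566,380),(176,420)]),.058)*1000;print(p.round(1),p.mean(0).round(1))
h=atz(c,f([(182,272),(516,238)]),.058)*1000;print('holes',h.round(1),h.mean(0),np.degrees(np.arctan2(-(h[0]-h[1])[0],(h[0]-h[1])[1])))
w=atz(c,f([(73,118),(572,68),(625,408),(114,458)]),.055)*1000;print('rails',w.round(1),w.mean(0))
g=atz(c,f([(264,341),(463,321),(439,167)]),.0597)*1000;print('glass',g.round(1))
c=load('w7.pkl');crop(c,235,155,315,235,7,'w7c')
```

```text
[[ 668.3 -125.9   58. ]
 [ 684.7 -307.6   58. ]
 [ 550.8 -319.2   58. ]
 [ 533.9 -140.3   58. ]] [ 609.4 -223.3   58. ]
holes [[ 601.6 -145.3   58. ]
 [ 616.8 -300.1   58. ]] [ 609.22055741 -222.70042988   58.        ] 5.59711063957507
rails [[ 674.9  -97.9   55. ]
 [ 698.6 -332.9   55. ]
 [ 538.2 -347.    55. ]
 [ 517.2 -112.3   55. ]] [ 607.24608212 -222.52265859   55.        ]
glass [[ 569.3 -181.2   59.7]
 [ 578.  -272.7   59.7]
 [ 649.9 -265.6   59.7]]
```

View pics/w7c.png

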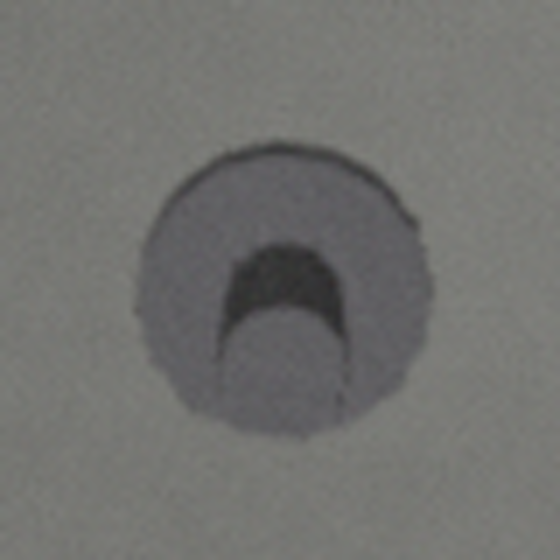

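Run:
```python
from h import *
c=load('w7.pkl')
f=lambda L:[((x+.5)/7-.5+235,(y+.5)/7-.5+155) for x,y in L]
print(atz(c,f([(284,369)]),.046)*1000, atz(c,f([(285,297)]),.010)*1000)
tgt(423.5,-387.7,16,5.5)
```

```text
[[ 422.74372945 -390.07829533   46.        ]] [[ 422.68157646 -389.83182883   10.        ]]
t 16.5 pos [ 423.8 -387.9  172.4] yaw 5.54 F [ 0.2  0.7 -0.3] op 0.45
MOVE [  0.2  -0.3 156.4] [-0.0001 -0.0002  0.0007]
```

Emit:
{"fn": "step_arm", "kwargs": {"targets": "-0.8 -1 20 0 0 0; -0.8 -1 50 0 0 0; -0.8 -1 85 0 0 0; -0.8 -1 115 0 0 0; -0.8 -1 138 0 0 0; -0.8 -1 150 0 0 0; -0.8 -1 156 0 0 0; -0.8 -1 156 0 0 0"}}

```text
time_s: 17.5
eef_pos: [0.4228, -0.3893, 0.0168]
eef_rot: [0.0, 0.672, 0.74, -0.0]
wrist_force: [0.9, -0.7, -0.3]
opening: 0.452
```

Emit:
{"fn": "step_arm", "kwargs": {"targets": "0 0 0 0 0 0; 0 0 0 0 0 0; 0 0 0 0 0 0; 0 0 0 0 0 0; 0 0 0 0 0 0", "grip": 0}}

```text
time_s: 18.12
eef_pos: [0.4231, -0.3899, 0.0176]
eef_rot: [0.001, 0.672, 0.74, -0.0]
wrist_force: [0.0, 1.3, 7.2]
opening: 0.167
```

Emit:
{"fn": "step_arm", "kwargs": {"targets": "0 0 -3 0 0 0; 0 0 -10 0 0 0; 0 0 -25 0 0 0; 0 0 -45 0 0 0; 0 0 -70 0 0 0; 0 0 -95 0 0 0; 0 0 -115 0 0 0; 0 0 -125 0 0 0"}}

```text
time_s: 19.12
eef_pos: [0.4232, -0.3899, 0.1442]
eef_rot: [0.002, 0.672, 0.74, -0.0]
wrist_force: [0.6, -0.2, -1.9]
opening: 0.163
```

Run:
```python
from h import *
c=cam('wrist','w8');save(c,'w8.pkl')
tgt(569.8,-181.5,142,5.5)
```

```text
t 19.18 pos [ 423.4 -390.2  144.8] yaw 5.51 F [ 0.2 -0.8 -0.6] op 0.167
MOVE [193.7 165.7   2.4] [0.0021 0.0037 0.0001]
```

View pics/w8.png

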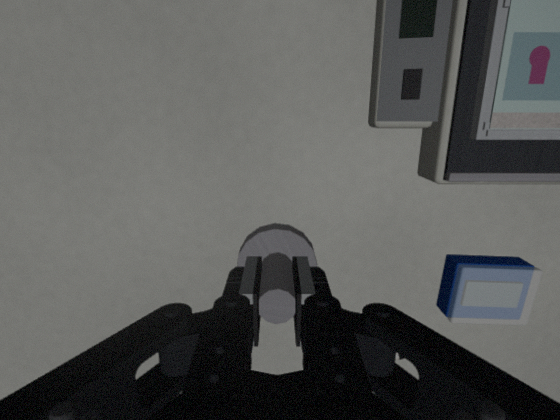

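Run:
```python
from h import *
c=load('w8.pkl');crop(c,225,215,335,335,5,'w8c')
```

```text
(no output)
```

View pics/w8c.png

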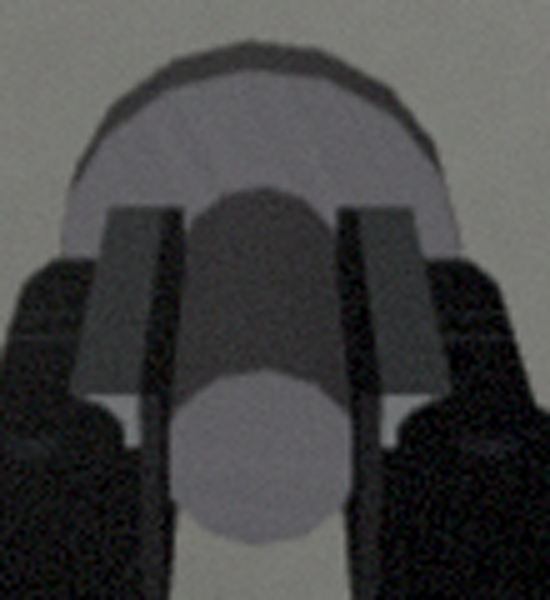

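Run:
```python
from h import *
c=load('w8.pkl');f=lambda L:[((x+.5)/5-.5+225,(y+.5)/5-.5+215) for x,y in L]
T=np.array([423.2,-389.9,144.2]);r=R.from_quat([.672,.74,0,.001])
a=np.radians(5.51);r=R.from_matrix(np.c_[[-np.sin(a),np.cos(a),0],[np.cos(a),np.sin(a),0],[0,0,-1.]])
for uv,z in(((261,457),144.2+28.4),((257,71),144.2-7.6),((62,250),136.6),((462,250),136.6)):
    p=atz(c,f([uv]),z/1000)[0]*1000;print(uv,r.inv().apply(p-T).round(2))
```

```text
(261, 457) [ -0.24  -0.09 -28.4 ]
(257, 71) [19.35 -0.4   7.6 ]
(62, 250) [  0.6  -19.75   7.6 ]
(462, 250) [ 0.57 19.91  7.6 ]
```

The held round weight sits within 0.5 mm of the TCP axis. I'm moving over the round glass, where the same camera can measure it.

Emit:
{"fn": "step_arm", "kwargs": {"targets": "8 7 2 0 0 0; 30 26 2 0 0 0; 65 56 2 0 0 0; 105 90 2 0 0 0; 140 120 2 0 0 0; 170 145 2 0 0 0; 187 160 2 0 0 0; 193.7 165.7 2 0 0 0"}}

```text
time_s: 20.18
eef_pos: [0.5689, -0.1782, 0.1381]
eef_rot: [-0.001, 0.672, 0.741, -0.0]
wrist_force: [0.2, -0.4, -0.4]
opening: 0.162
```

Emit:
{"fn": "step_arm", "kwargs": {"targets": "0 0 0 0 0 0; 0 0 0 0 0 0; 0 0 0 0 0 0; 0 0 0 0 0 0"}}

```text
time_s: 20.68
eef_pos: [0.5687, -0.1811, 0.1396]
eef_rot: [0.0, 0.673, 0.74, -0.0]
wrist_force: [0.4, 0.1, -0.9]
opening: 0.162
```

Run:
```python
from h import *
print(ctrl.get_obs()['eef_pos'],yaw())
c=cam('wrist','w9');save(c,'w9.pkl');crop(c,170,130,370,270,4,'w9c')
```

```text
[ 0.5686937  -0.18107039  0.13956677] 5.440290800794906
```

View pics/w9.png

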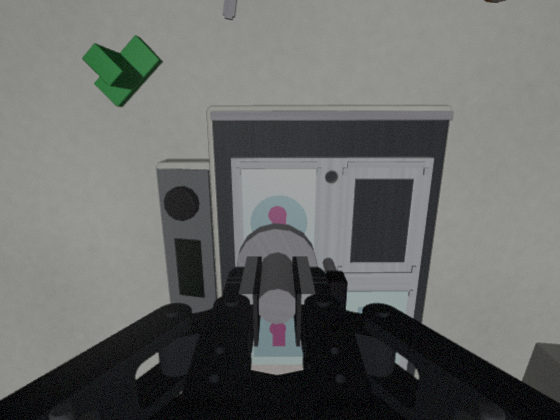

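View pics/w9c.png

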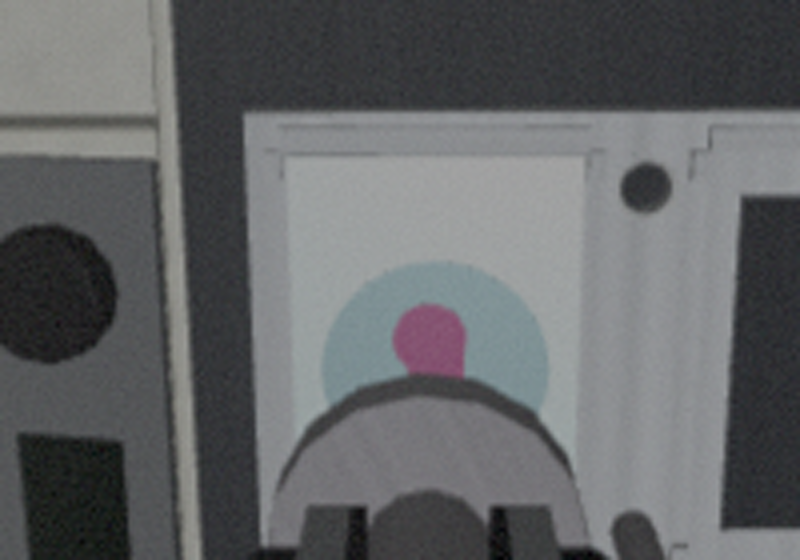

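```bash
cat >> h.py <<'E'
def intool(c,uvs,z,T,psi):
    a=np.radians(psi);r=R.from_matrix(np.c_[[-np.sin(a),np.cos(a),0],[np.cos(a),np.sin(a),0],[0,0,-1.]])
    return r.inv().apply(atz(c,uvs,z/1000)*1000-np.array(T)).round(2)
E
python3 - <<'E'
from h import *
c=load('w9.pkl');f=lambda L:[((x+.5)/4-.5+170,(y+.5)/4-.5+130) for x,y in L]
T=[568.69,-181.07,139.57]
print(intool(c,f([(437,261),(322,370),(548,370)]),59.7,T,5.44))
print(intool(c,f([(286,155),(583,155)]),59.5,T,5.44), intool(c,f([(646,187)]),58,T,5.44))
tgt(569,-181,100,5.5)
E
```

```text
[[ 19.23   1.38  79.87]
 [ -0.46 -18.85  79.87]
 [ -0.46  20.96  79.87]]
[[ 37.48 -24.07  80.07]
 [ 37.48  25.92  80.07]] [[31.78 37.02 81.57]]
t 20.73 pos [ 568.8 -181.   139.6] yaw 5.45 F [ 0.2 -0.  -1.9] op 0.164
MOVE [-0.1  0.2 39.6] [ 0.0001  0.0001 -0.0009]
```

Emit:
{"fn": "step_arm", "kwargs": {"targets": "-0.2 0.5 4 0 0 0; -0.2 1 13 0 0 0; -0.2 1 26 0 0 0; -0.2 1 39 0 0 0; -0.2 1 49 0 0 0; -0.2 1 56 0 0 0; -0.2 1 59 0 0 0; -0.2 1 60 0 0 0"}}

```text
time_s: 21.72
eef_pos: [0.5701, -0.1806, 0.0796]
eef_rot: [0.0, 0.672, 0.74, 0.0]
wrist_force: [-0.8, 0.5, -1.3]
opening: 0.168
```

Emit:
{"fn": "step_arm", "kwargs": {"targets": "0 0 0.3 0 0 0; 0 0 0.6 0 0 0; 0 0 0.9 0 0 0; 0 0 1.2 0 0 0"}}

```text
time_s: 22.22
eef_pos: [0.57, -0.1806, 0.0784]
eef_rot: [0.0, 0.672, 0.74, 0.0]
wrist_force: [-0.4, 0.4, -0.7]
opening: 0.165
```

Run:
```python
from h import *
tgt(569,-181,77.3,5.5)
c=cam('wrist','w10');c=cam('scene');crop(c,180,220,300,320,6,'s10')
```

```text
t 22.23 pos [ 570.  -180.6   78.4] yaw 5.5 F [-0.4  0.4 -0.7] op 0.165
MOVE [-0.3 -1.1  1.1] [0.0002 0.0002 0.    ]
```

View pics/w10.png

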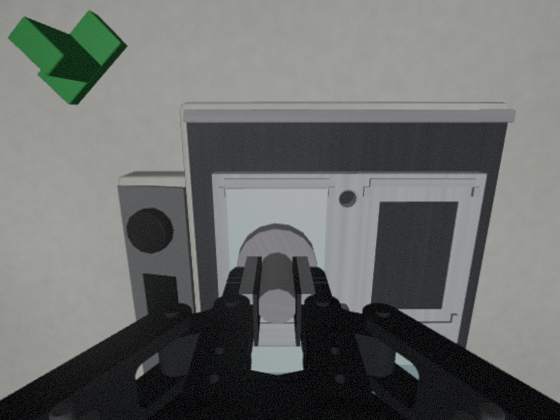

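View pics/s10.png

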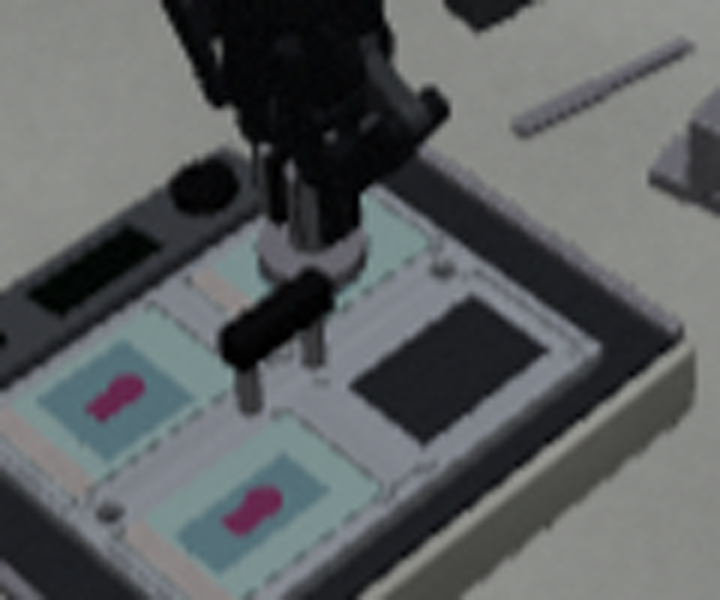

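Nearly down, and the glass is entirely covered. I'll creep down to contact.

Emit:
{"fn": "step_arm", "kwargs": {"targets": "0 0 0.3 0 0 0; 0 0 0.6 0 0 0; 0 0 0.8 0 0 0; 0 0 0.8 0 0 0"}}

```text
time_s: 22.82
eef_pos: [0.57, -0.1805, 0.0775]
eef_rot: [-0.0, 0.672, 0.74, 0.0]
wrist_force: [-0.0, 0.4, -0.8]
opening: 0.165
```

Emit:
{"fn": "step_arm", "kwargs": {"targets": "0 0 0.2 0 0 0; 0 0 0.4 0 0 0; 0 0 0.4 0 0 0"}}

```text
time_s: 23.2
eef_pos: [0.57, -0.1805, 0.0772]
eef_rot: [0.0, 0.672, 0.74, -0.0]
wrist_force: [-0.1, 0.1, -0.4]
opening: 0.167
```

Emit:
{"fn": "step_arm", "kwargs": {"targets": "0 0 0.2 0 0 0; 0 0 0.4 0 0 0; 0 0 0.4 0 0 0"}}

```text
time_s: 23.58
eef_pos: [0.57, -0.1806, 0.0771]
eef_rot: [0.0, 0.672, 0.74, -0.0]
wrist_force: [-3.0, 0.7, 5.3]
opening: 0.166
```

Emit:
{"fn": "step_arm", "kwargs": {"targets": "0 0 0 0 0 0; 0 0 0 0 0 0; 0 0 0 0 0 0; 0 0 -4 0 0 0; 0 0 -12 0 0 0; 0 0 -30 0 0 0; 0 0 -60 0 0 0; 0 0 -95 0 0 0", "grip": 34}}

```text
time_s: 24.58
eef_pos: [0.5699, -0.1805, 0.1736]
eef_rot: [0.0, 0.672, 0.74, 0.0]
wrist_force: [-0.4, -0.4, 0.2]
opening: 0.34
```

Run:
```python
from h import *
c=cam('wrist','w11');save(c,'w11.pkl')
c=load('top0.pkl')
tgt(594,-5,165,-17.5)
```

```text
t 24.62 pos [ 572.7 -181.9  179.6] yaw 5.52 F [ 3.9 -0.5  3.7] op 0.341
MOVE [174.1  38.1  14. ] [0.0082 0.0035 0.4017]
```

View pics/w11.png

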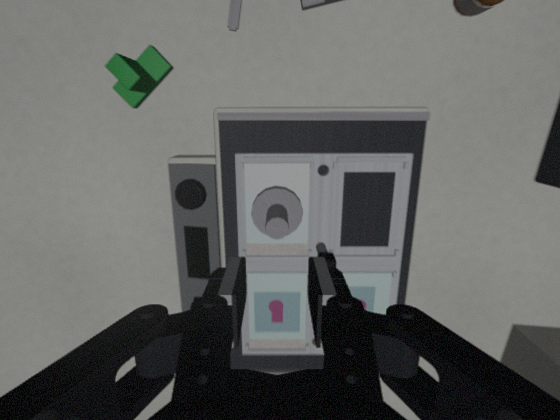

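The round weight stands alone at (277,212) and fully covers its glass. Bar weight next; I'll turn −76.7° so the jaws close across its 24 mm tab width.

Emit:
{"fn": "step_arm", "kwargs": {"targets": "15 3 2 0 0 0.16; 38 8 4 0 0 0.33; 65 14 5 0 0 0.5; 95 21 5 0 0 0.67; 125 27 5 0 0 0.84; 150 33 5 0 0 1.01; 168 37 5 0 0 1.18; 175 39 5 0 0 1.339"}}

```text
time_s: 25.62
eef_pos: [0.5925, -0.0014, 0.1682]
eef_rot: [0.0, 0.987, 0.161, 0.001]
wrist_force: [0.5, -0.9, 0.6]
opening: 0.339
```

Emit:
{"fn": "step_arm", "kwargs": {"targets": "0 0 0 0 0 0; 0 0 0 0 0 0; 0 0 0 0 0 0; 0 0 0 0 0 0", "grip": 55}}

```text
time_s: 26.12
eef_pos: [0.592, -0.003, 0.1668]
eef_rot: [0.0, 0.987, 0.163, -0.0]
wrist_force: [0.3, -0.4, -0.0]
opening: 0.547
```

Run:
```python
from h import *
tgt(594,-5,165,-71.2)
c=cam('wrist','w12');save(c,'w12.pkl');crop(c,225,145,335,255,6,'w12c')
```

```text
t 26.12 pos [592.   -3.  166.8] yaw -71.2 F [ 0.3 -0.4 -0. ] op 0.547
MOVE [1.3 2.5 1.8] [ 0.0001  0.     -0.    ]
```

View pics/w12.png

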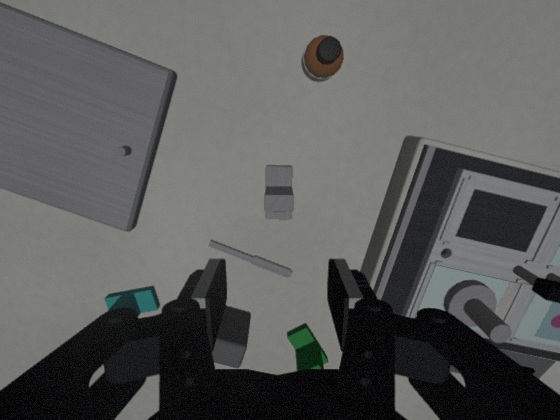

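View pics/w12c.png

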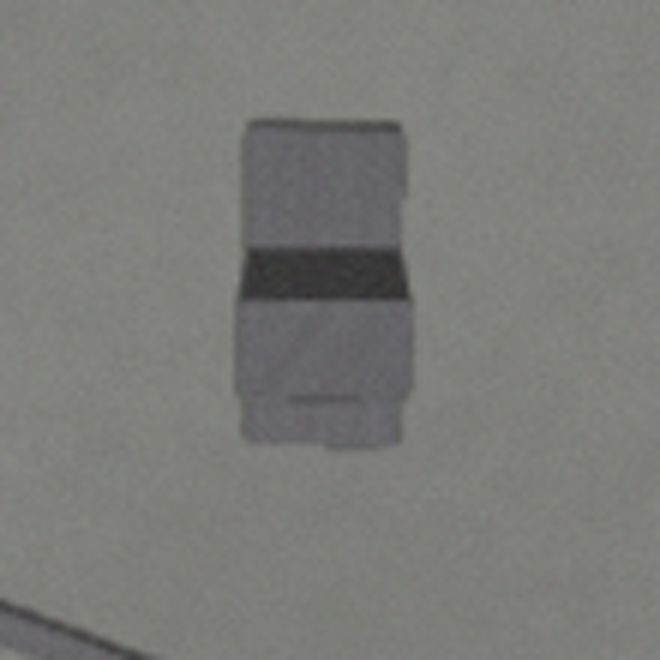

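Run:
```python
from h import *
c=load('w12.pkl');f=lambda L:[((x+.5)/6-.5+225,(y+.5)/6-.5+145) for x,y in L]
T=[592,-3,166.8]
print(intool(c,f([(324,131),(324,446),(244,250),(403,250),(247,135),(242,440),(403,135),(403,440)]),10,T,-71.2));print(intool(c,f([(236,350),(412,350),(324,300),(324,398)]),46,T,-71.2))
```

```text
[[ 27.74   2.04 156.8 ]
 [-21.86   2.12 156.8 ]
 [  9.53 -10.17 156.8 ]
 [  9.52  14.16 156.8 ]
 [ 27.14  -9.54 156.8 ]
 [-20.87 -10.78 156.8 ]
 [ 27.14  13.94 156.8 ]
 [-20.88  14.54 156.8 ]]
[[  3.04 -10.17 120.8 ]
 [  3.03  13.87 120.8 ]
 [ 10.03   1.84 120.8 ]
 [ -3.78   1.86 120.8 ]]
```

The bar foot measures 49.6 × 24.3 mm and its tab 13.8 × 24 mm, both as given. Its centre is at tool (3.0, 1.9).

Emit:
{"fn": "step_arm", "kwargs": {"targets": "1 0.6 15 0 0 0; 3 1.9 45 0 0 0; 3 1.9 80 0 0 0; 3 1.9 110 0 0 0; 3 1.9 132 0 0 0; 3 1.9 144 0 0 0; 3 1.9 150 0 0 0; 3 1.9 150 0 0 0"}}

```text
time_s: 27.18
eef_pos: [0.5956, -0.0035, 0.0167]
eef_rot: [0.0, 0.987, 0.163, 0.0]
wrist_force: [0.1, -0.1, 0.2]
opening: 0.549
```

Emit:
{"fn": "step_arm", "kwargs": {"targets": "0 0 0 0 0 0; 0 0 0 0 0 0; 0 0 0 0 0 0; 0 0 0 0 0 0; 0 0 0 0 0 0; 0 0 0 0 0 0", "grip": 0}}

```text
time_s: 27.92
eef_pos: [0.5964, -0.0036, 0.0178]
eef_rot: [0.0, 0.987, 0.163, 0.001]
wrist_force: [-1.2, 0.4, 5.9]
opening: 0.27
```

Emit:
{"fn": "step_arm", "kwargs": {"targets": "0 0 -3 0 0 0; 0 0 -10 0 0 0; 0 0 -25 0 0 0; 0 0 -45 0 0 0; 0 0 -70 0 0 0; 0 0 -95 0 0 0; 0 0 -115 0 0 0; 0 0 -125 0 0 0"}}

```text
time_s: 28.92
eef_pos: [0.5963, -0.0036, 0.1439]
eef_rot: [0.0, 0.987, 0.163, 0.001]
wrist_force: [-0.2, -0.5, -1.9]
opening: 0.27
```

Run:
```python
from h import *
o=ctrl.get_obs()
c=cam('wrist','w13');save((c,o),'w13.pkl');crop(c,225,205,335,335,5,'w13c')
tgt(650.5,-266,142,5.5)
```

```text
t 28.98 pos [596.6  -3.6 144.4] yaw -71.21 F [ 1.1  0.1 -1. ] op 0.265
MOVE [-33.4 265.8   2.8] [ 3.3000e-03 -1.3000e-03 -1.3389e+00]
```

View pics/w13c.png

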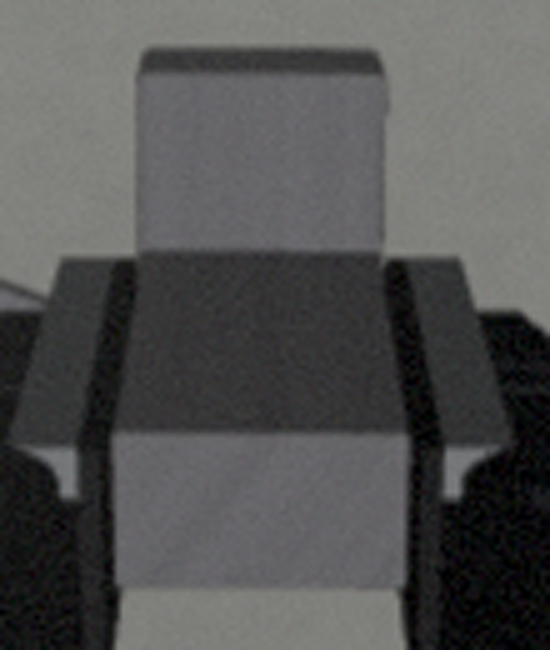

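Run:
```python
from h import *
c,o=load('w13.pkl');f=lambda L:[((x+.5)/5-.5+225,(y+.5)/5-.5+205) for x,y in L]
T=np.array(o['eef_pos'])*1000;print(T)
print(intool(c,f([(261,433),(261,588),(114,510),(410,510)]),T[2]+28.2,T,-71.2))
print(intool(c,f([(260,72),(138,100),(386,100)]),T[2]-7.8,T,-71.2))
```

```text
[596.26837349  -3.58778058 143.87739145]
[[  6.11   0.16 -28.2 ]
 [ -7.75   0.16 -28.2 ]
 [ -0.66 -11.41 -28.2 ]
 [ -0.7   11.9  -28.2 ]]
[[ 24.33   0.16   7.8 ]
 [ 21.53 -11.51   7.8 ]
 [ 21.51  12.23   7.8 ]]
```

Emit:
{"fn": "step_arm", "kwargs": {"targets": "-2 15 0 0 0 -0.12; -6 48 0 0 0 -0.28; -12 95 0 0 0 -0.46; -18 145 0 0 0 -0.64; -24 192 0 0 0 -0.82; -29 230 0 0 0 -1.0; -32 256 0 0 0 -1.17; -33.4 266 0 0 0 -1.339"}}

```text
time_s: 29.98
eef_pos: [0.6489, -0.2678, 0.1403]
eef_rot: [-0.001, 0.671, 0.741, -0.0]
wrist_force: [0.1, -0.4, -2.0]
opening: 0.272
```

Emit:
{"fn": "step_arm", "kwargs": {"targets": "0 0 0 0 0 0; 0 0 0 0 0 0; 0 0 0 0 0 0; 0 0 0 0 0 0; 0 0 0 0 0 0"}}

```text
time_s: 30.6
eef_pos: [0.6496, -0.2657, 0.1418]
eef_rot: [0.0, 0.672, 0.74, 0.0]
wrist_force: [-0.2, 0.4, -1.0]
opening: 0.268
```

Run:
```python
from h import *
tgt(650.5,-266,142,5.5)
o=ctrl.get_obs()
c=cam('wrist','w14');save((c,o),'w14.pkl');crop(c,180,150,380,290,4,'w14c')
```

```text
t 30.6 pos [ 649.6 -265.7  141.8] yaw 5.5 F [-0.2  0.4 -1. ] op 0.268
MOVE [-0.4  0.9 -0.2] [ 0.0001  0.0001 -0.0001]
```

View pics/w14.png

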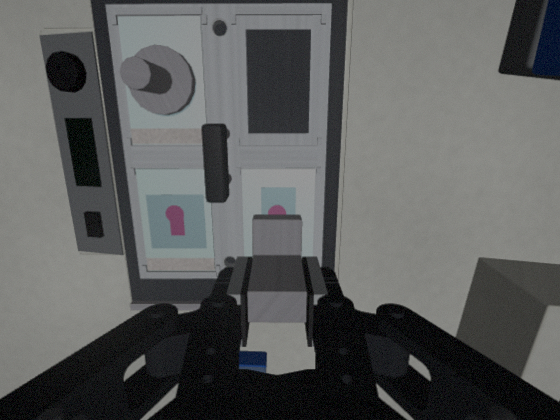

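View pics/w14c.png

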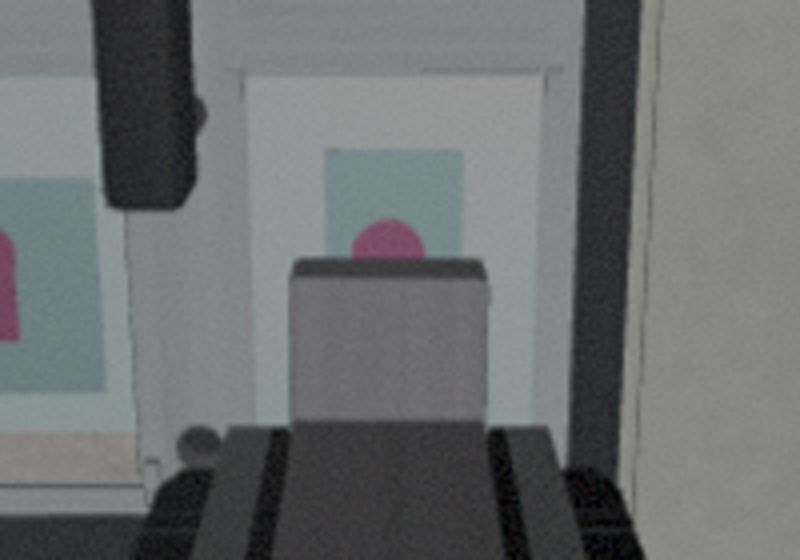

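Run:
```python
from h import *
c,o=load('w14.pkl');f=lambda L:[((x+.5)/4-.5+180,(y+.5)/4-.5+150) for x,y in L]
T=np.array(o['eef_pos'])*1000
print(intool(c,f([(325,149),(463,149),(326,240),(462,240)]),59.7,T,5.5))
print(intool(c,f([(246,75),(544,75),(253,300),(535,300)]),59.5,T,5.5))
```

```text
[[ 24.38 -11.02  82.14]
 [ 24.38  12.8   82.14]
 [  8.07 -11.06  82.14]
 [  8.07  12.87  82.14]]
[[ 37.15 -24.29  82.34]
 [ 37.15  26.38  82.34]
 [ -3.11 -24.25  82.34]
 [ -3.11  26.09  82.34]]
```

Emit:
{"fn": "step_arm", "kwargs": {"targets": "0 0.4 4 0 0 0; 0 0.7 13 0 0 0; 0 0.7 26 0 0 0; 0 0.7 39 0 0 0; 0 0.7 50 0 0 0; 0 0.7 57 0 0 0; 0 0.7 61 0 0 0; 0 0.7 62 0 0 0"}}

```text
time_s: 31.65
eef_pos: [0.6502, -0.266, 0.0796]
eef_rot: [0.0, 0.672, 0.74, -0.0]
wrist_force: [-0.0, 0.2, -0.7]
opening: 0.271
```

Emit:
{"fn": "step_arm", "kwargs": {"targets": "0 0 0.4 0 0 0; 0 0 0.8 0 0 0; 0 0 1.2 0 0 0; 0 0 1.5 0 0 0; 0 0 1.7 0 0 0; 0 0 1.7 0 0 0"}}

```text
time_s: 32.4
eef_pos: [0.6502, -0.2659, 0.078]
eef_rot: [0.0, 0.672, 0.74, 0.0]
wrist_force: [-0.1, 0.9, -2.2]
opening: 0.263
```

Emit:
{"fn": "step_arm", "kwargs": {"targets": "0 0 0.2 0 0 0; 0 0 0.4 0 0 0; 0 0 0.6 0 0 0; 0 0 0.6 0 0 0"}}

```text
time_s: 32.9
eef_pos: [0.6502, -0.266, 0.0774]
eef_rot: [-0.0, 0.672, 0.74, -0.0]
wrist_force: [-0.6, 0.3, -0.8]
opening: 0.268
```

Emit:
{"fn": "step_arm", "kwargs": {"targets": "0 0 0.2 0 0 0; 0 0 0.4 0 0 0; 0 0 0.4 0 0 0"}}

```text
time_s: 33.28
eef_pos: [0.6502, -0.266, 0.0774]
eef_rot: [0.0, 0.672, 0.74, -0.0]
wrist_force: [-2.6, -0.0, 2.5]
opening: 0.27
```

Emit:
{"fn": "step_arm", "kwargs": {"targets": "0 0 0 0 0 0; 0 0 0 0 0 0; 0 0 0 0 0 0; 0 0 -4 0 0 0; 0 0 -12 0 0 0; 0 0 -30 0 0 0; 0 0 -60 0 0 0; 0 0 -95 0 0 0", "grip": 40}}

```text
time_s: 34.28
eef_pos: [0.6501, -0.2659, 0.1739]
eef_rot: [0.0, 0.672, 0.74, 0.0]
wrist_force: [0.5, -0.4, -0.1]
opening: 0.403
```

Run:
```python
from h import *
c=cam('wrist','w15')
tgt(440,398,165,5.5)
# square yaw
c=load('top0.pkl');f=lambda x0,y0,s,L:[((x+.5)/s-.5+x0,(y+.5)/s-.5+y0) for x,y in L]
q=atz(c,f(87,232,8,[(130,148),(268,128),(285,262),(147,285)]),.01)
for a,b in((0,3),(1,2)):
  v=q[a]-q[b];print(np.degrees(np.arctan2(v[1],v[0])))
for a,b in((0,1),(3,2)):
  v=q[a]-q[b];print(np.degrees(np.arctan2(-v[0],v[1])))
```

```text
t 34.33 pos [ 652.8 -267.4  180.7] yaw 5.52 F [ 2.2 -1.4  4.1] op 0.404
MOVE [ 682.9 -148.    10.7] [0.0074 0.0057 0.0002]
10.120504988377892
9.93490054113967
7.989921691651863
9.233866315940146
```

View pics/w15.png

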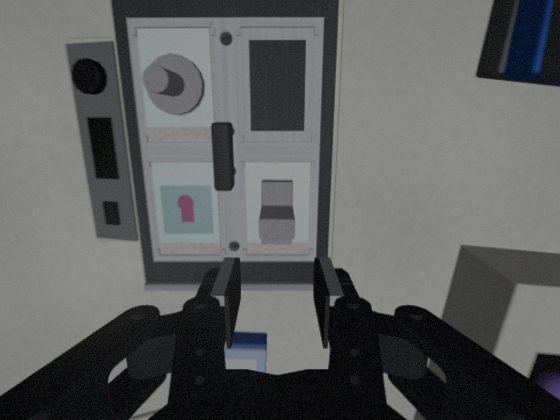

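The bar weight stands lengthwise on the long glass at (277,212). On to the square weight.

Emit:
{"fn": "step_arm", "kwargs": {"targets": "15 -3 0 0 0 0; 50 -11 0 0 0 0; 100 -22 0 0 0 0; 150 -33 0 0 0 0; 200 -44 0 0 0 0; 250 -55 0 0 0 0; 300 -66 0 0 0 0; 350 -77 0 0 0 0"}}

```text
time_s: 35.33
eef_pos: [0.5378, 0.0773, 0.1711]
eef_rot: [-0.001, 0.672, 0.74, -0.0]
wrist_force: [-0.2, 0.8, 0.4]
opening: 0.401
```

Emit:
{"fn": "step_arm", "kwargs": {"targets": "50 -11 0 0 0 0; 100 -22 0 0 0 -0.02; 150 -33 0 0 0 -0.05; 200 -44 0 0 0 -0.066; 250 -54 0 0 0 -0.066; 300 -64 0 0 0 -0.066; 325 -69 0 0 0 -0.066; 333 -71 0 0 0 -0.066"}}

```text
time_s: 36.33
eef_pos: [0.4352, 0.4008, 0.171]
eef_rot: [-0.0, 0.647, 0.763, -0.001]
wrist_force: [0.0, -0.1, -0.8]
opening: 0.4
```

Emit:
{"fn": "step_arm", "kwargs": {"targets": "0 0 0 0 0 0; 0 0 0 0 0 0; 0 0 0 0 0 0; 0 0 0 0 0 0; 0 0 0 0 0 0"}}

```text
time_s: 36.95
eef_pos: [0.4376, 0.3994, 0.172]
eef_rot: [0.0, 0.648, 0.762, 0.0]
wrist_force: [0.2, -0.3, 0.1]
opening: 0.401
```

Run:
```python
from h import *
tgt(440,398,165,9.3)
o=ctrl.get_obs()
c=cam('wrist','w16');save((c,o),'w16.pkl');crop(c,225,145,335,255,6,'w16c')
```

```text
t 36.95 pos [437.6 399.4 172. ] yaw 9.25 F [ 0.2 -0.3  0.1] op 0.401
MOVE [-1.8  2.1  7. ] [ 0.0001 -0.     -0.0009]
```

View pics/w16.png

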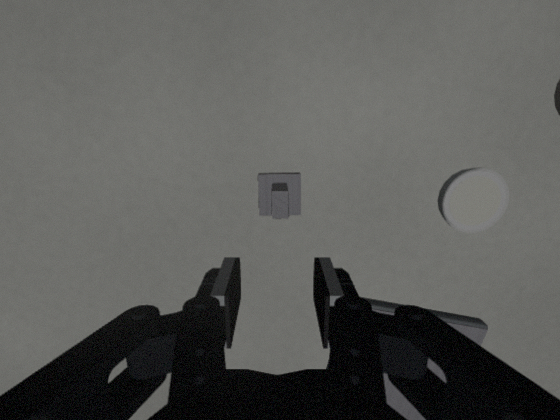

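View pics/w16c.png

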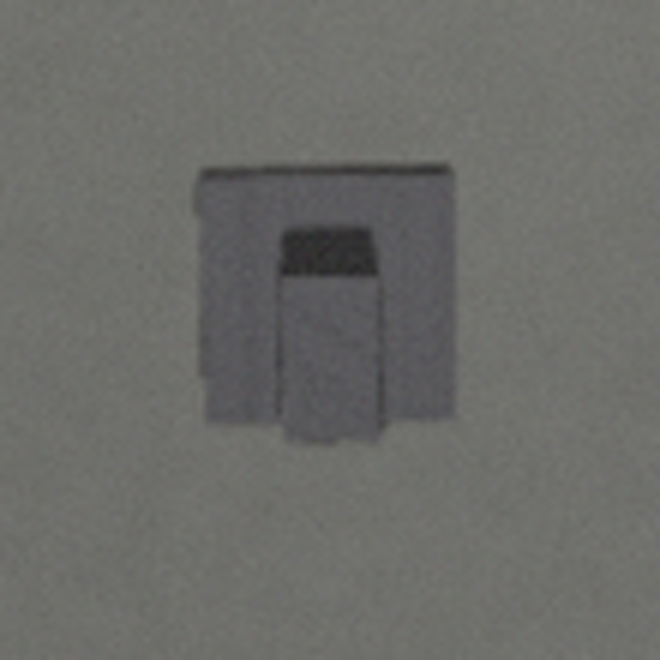

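Run:
```python
from h import *
c,o=load('w16.pkl');f=lambda L:[((x+.5)/6-.5+225,(y+.5)/6-.5+145) for x,y in L]
T=np.array(o['eef_pos'])*1000;T0=T.copy()
p=intool(c,f([(202,176),(453,172),(455,418),(206,425)]),10,T,9.25);print(p,p.mean(0))
for a,b in((0,1),(3,2)):
  v=p[b]-p[a];print('tool-angle y',np.degrees(np.arctan2(-v[0],v[1])))
for a,b in((3,0),(2,1)):
  v=p[b]-p[a];print('x',np.degrees(np.arctan2(v[1],v[0])))
print(intool(c,f([(279,360),(383,360),(330,276),(330,442)]),46,T,9.25))
```

```text
[[ 19.97 -17.2  162.04]
 [ 20.58  21.45 162.04]
 [-18.91  22.54 162.04]
 [-20.07 -17.19 162.04]] [  0.3925   2.4    162.04  ]
tool-angle y -0.9042050187196634
tool-angle y -1.6723943610892666
x -0.014309634945502659
x -1.5810723421210149
[[  0.16  -4.85 126.04]
 [  0.16   9.67 126.04]
 [ 12.13   2.24 126.04]
 [-11.81   2.3  126.04]]
```

Emit:
{"fn": "step_arm", "kwargs": {"targets": "0.1 1 15 0 0 -0.01; 0.2 2.3 45 0 0 -0.018; 0.2 2.3 80 0 0 -0.018; 0.2 2.3 112 0 0 -0.018; 0.2 2.3 136 0 0 -0.018; 0.2 2.3 149 0 0 -0.018; 0.2 2.3 155 0 0 -0.018; 0.2 2.3 155 0 0 -0.018"}}

```text
time_s: 38.0
eef_pos: [0.4398, 0.4004, 0.0171]
eef_rot: [0.0, 0.641, 0.768, 0.0]
wrist_force: [-0.3, 0.1, -0.1]
opening: 0.398
```

Emit:
{"fn": "step_arm", "kwargs": {"targets": "0 0 0 0 0 0; 0 0 0 0 0 0; 0 0 0 0 0 0; 0 0 0 0 0 0; 0 0 0 0 0 0; 0 0 0 0 0 0", "grip": 0}}

```text
time_s: 38.75
eef_pos: [0.4404, 0.4008, 0.0182]
eef_rot: [0.0, 0.641, 0.768, 0.001]
wrist_force: [0.2, -0.2, 5.8]
opening: 0.152
```

Emit:
{"fn": "step_arm", "kwargs": {"targets": "0 0 -3 0 0 0; 0 0 -10 0 0 0; 0 0 -25 0 0 0; 0 0 -45 0 0 0; 0 0 -70 0 0 0; 0 0 -95 0 0 0; 0 0 -115 0 0 0; 0 0 -125 0 0 0"}}

```text
time_s: 39.75
eef_pos: [0.4403, 0.4007, 0.1442]
eef_rot: [0.0, 0.641, 0.768, 0.001]
wrist_force: [-0.2, 0.7, -1.9]
opening: 0.155
```

Run:
```python
from h import *
o=ctrl.get_obs()
c=cam('wrist','w17');save((c,o),'w17.pkl');crop(c,225,205,335,335,5,'w17c')
tgt(579,-273,142,5.5)
```

```text
t 39.8 pos [440.6 400.9 144.8] yaw 10.32 F [ 1.6  0.3 -1. ] op 0.15
MOVE [-687.8   15.5    2. ] [ 0.0031 -0.0013  0.0841]
```

View pics/w17c.png

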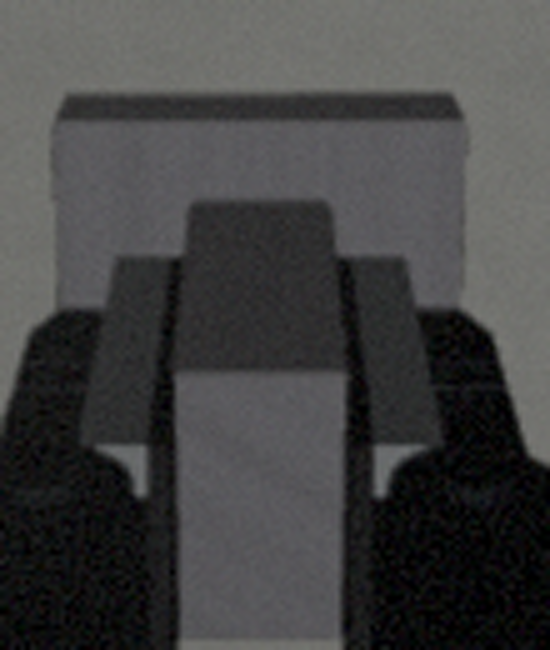

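Run:
```python
from h import *
c,o=load('w17.pkl');f=lambda L:[((x+.5)/5-.5+225,(y+.5)/5-.5+205) for x,y in L]
T=np.array(o['eef_pos'])*1000;print(T)
print(intool(c,f([(261,371),(261,640),(177,500),(344,500)]),T[2]+28,T,10.3))
print(intool(c,f([(260,120),(54,135),(467,135),(57,250),(463,250)]),T[2]-8,T,10.3))
```

```text
[440.32545698 400.74083679 144.22016487]
[[ 11.33  -0.16 -28.  ]
 [-12.75  -0.16 -28.  ]
 [  0.11  -6.77 -28.  ]
 [  0.09   6.37 -28.  ]]
[[ 19.38  -0.17   8.  ]
 [ 17.86 -20.03   8.  ]
 [ 17.84  19.79   8.  ]
 [  5.88 -20.15   8.  ]
 [  5.85  19.82   8.  ]]
```

Emit:
{"fn": "step_arm", "kwargs": {"targets": "-12 0.3 -4 0 0 0; -40 1 -9 0 0 0; -82 2 -13 0 0 0; -128 3 -15 0 0 0.01; -174 4 -15 0 0 0.03; -220 5 -15 0 0 0.05; -266 6 -15 0 0 0.07; -312 7 -15 0 0 0.084"}}

```text
time_s: 40.8
eef_pos: [0.5016, 0.0925, 0.156]
eef_rot: [-0.001, 0.673, 0.74, -0.001]
wrist_force: [1.1, 0.5, -1.7]
opening: 0.154
```

Run:
```python
from h import *
tgt(579,-273,157,5.5)
```

```text
t 40.8 pos [501.6  92.5 156. ] yaw 5.45 F [ 1.1  0.5 -1.7] op 0.154
MOVE [-371.2   42.4   -1.1] [-0.002  -0.0001 -0.0009]
```

Emit:
{"fn": "step_arm", "kwargs": {"targets": "-46 5 0 0 0 0; -92 10.5 0 0 0 0; -138 15.5 0 0 0 0; -184 21 0 0 0 0; -230 26 0 0 0 0; -276 31.5 0 0 0 0; -316 36 0 0 0 0; -346 39.5 0 0 0 0"}}

```text
time_s: 41.8
eef_pos: [0.5737, -0.2482, 0.1556]
eef_rot: [-0.001, 0.673, 0.74, -0.0]
wrist_force: [0.4, -0.0, -1.6]
opening: 0.154
```

Emit:
{"fn": "step_arm", "kwargs": {"targets": "-16 2 0 0 0 0; -23 2.7 0 0 0 0; -25 3 0 0 0 0; -25 3 0 0 0 0; -25 3 0 0 0 0; -25 3 0 0 0 0; -25 3 0 0 0 0"}}

```text
time_s: 42.68
eef_pos: [0.5803, -0.2704, 0.1571]
eef_rot: [0.0, 0.672, 0.74, -0.0]
wrist_force: [0.9, 0.4, -1.0]
opening: 0.151
```

Run:
```python
from h import *
tgt(579,-273,157,5.5)
o=ctrl.get_obs()
c=cam('wrist','w18');save((c,o),'w18.pkl');crop(c,180,120,380,260,4,'w18c')
```

```text
t 42.67 pos [ 580.3 -270.4  157.1] yaw 5.52 F [ 0.9  0.4 -1. ] op 0.151
MOVE [-2.5 -1.5  0.1] [0.     0.0001 0.0004]
```

View pics/w18.png

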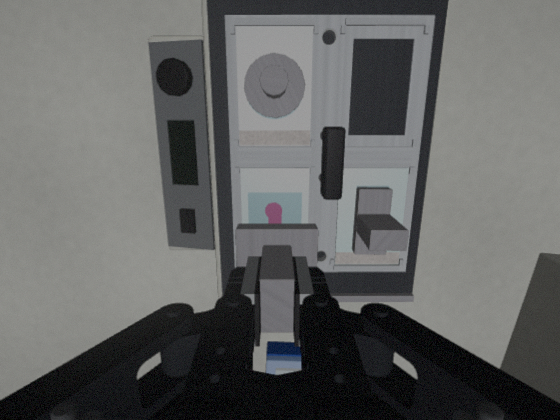

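View pics/w18c.png

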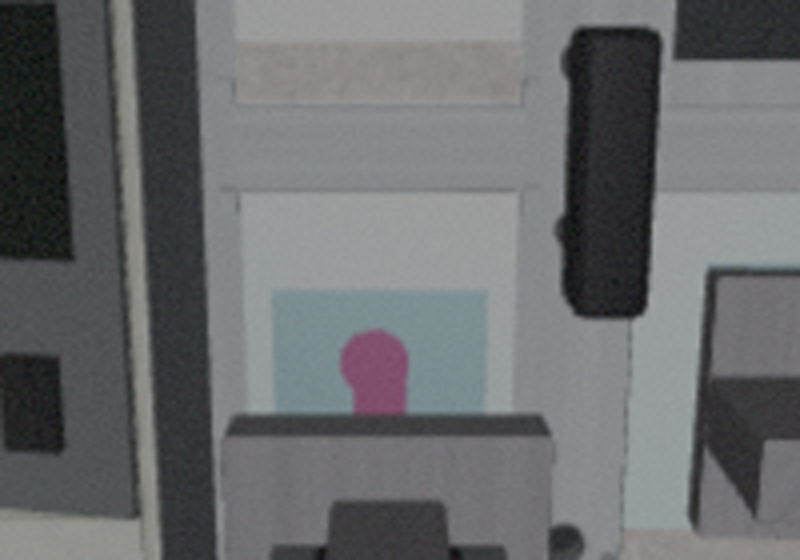

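Run:
```python
from h import *
c,o=load('w18.pkl');f=lambda L:[((x+.5)/4-.5+180,(y+.5)/4-.5+120) for x,y in L]
T=np.array(o['eef_pos'])*1000
print(intool(c,f([(272,290),(488,290),(274,400),(486,400)]),59.7,T,5.52))
print(intool(c,f([(242,193),(521,193),(249,400),(514,400)]),59.5,T,5.52))
# bar weight foot top (z 69.7): 
crop(c,335,170,420,270,7,'w18d'); crop(c,235,40,315,125,7,'w18e')
```

```text
[[ 17.26 -21.62  97.38]
 [ 17.26  18.35  97.38]
 [ -4.07 -21.77  97.38]
 [ -4.07  18.42  97.38]]
[[ 35.22 -26.64  97.58]
 [ 35.22  23.98  97.58]
 [ -4.13 -26.53  97.58]
 [ -4.13  23.75  97.58]]
```

View pics/w18d.png

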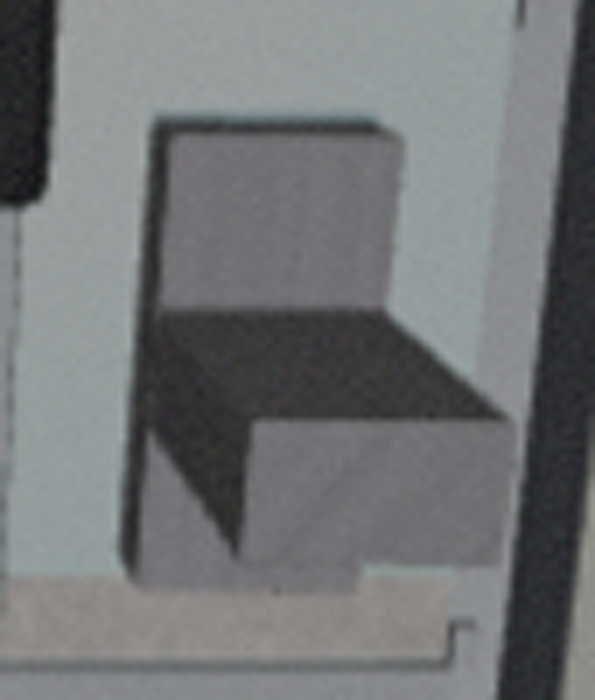

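Emit:
{"fn": "step_arm", "kwargs": {"targets": "-1 -0.7 4 0 0 0; -2 -1.5 14 0 0 0; -2 -1.5 30 0 0 0; -2 -1.5 46 0 0 0; -2 -1.5 60 0 0 0; -2 -1.5 70 0 0 0; -2 -1.5 75 0 0 0; -2 -1.5 76.5 0 0 0"}}

```text
time_s: 43.72
eef_pos: [0.579, -0.2728, 0.0803]
eef_rot: [-0.0, 0.672, 0.74, -0.0]
wrist_force: [0.4, -0.1, -1.4]
opening: 0.155
```

Emit:
{"fn": "step_arm", "kwargs": {"targets": "0 0 0.4 0 0 0; 0 0 0.8 0 0 0; 0 0 1.2 0 0 0; 0 0 1.5 0 0 0; 0 0 1.8 0 0 0; 0 0 1.8 0 0 0"}}

```text
time_s: 44.48
eef_pos: [0.5789, -0.2728, 0.0787]
eef_rot: [-0.0, 0.672, 0.74, -0.0]
wrist_force: [1.1, 0.3, -1.9]
opening: 0.155
```

Emit:
{"fn": "step_arm", "kwargs": {"targets": "0 0 0.3 0 0 0; 0 0 0.5 0 0 0; 0 0 0.7 0 0 0; 0 0 0.7 0 0 0"}}

```text
time_s: 44.98
eef_pos: [0.5789, -0.2728, 0.078]
eef_rot: [-0.0, 0.672, 0.74, -0.0]
wrist_force: [-0.2, 0.7, -2.8]
opening: 0.153
```

Run:
```python
from h import *
tgt(579,-273,77.7,5.5)
c=cam('scene');crop(c,170,220,310,340,5,'s19')
```

```text
t 44.98 pos [ 578.9 -272.8   78. ] yaw 5.5 F [-0.2  0.7 -2.8] op 0.153
MOVE [-0.2  0.1  0.3] [-0.0001 -0.     -0.0001]
```

View pics/s19.png

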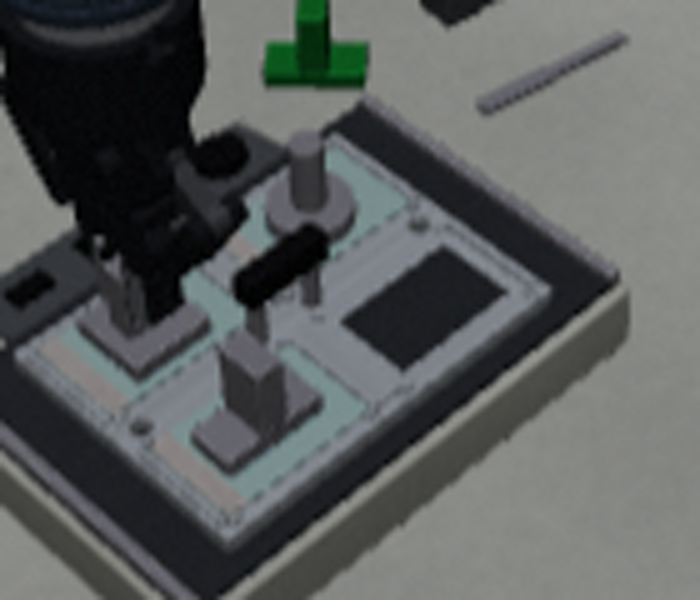

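Emit:
{"fn": "step_arm", "kwargs": {"targets": "0 0 0.2 0 0 0; 0 0 0.4 0 0 0; 0 0 0.4 0 0 0"}}

```text
time_s: 45.4
eef_pos: [0.579, -0.2728, 0.0778]
eef_rot: [0.0, 0.672, 0.74, 0.0]
wrist_force: [-0.1, 0.3, -0.5]
opening: 0.155
```

Emit:
{"fn": "step_arm", "kwargs": {"targets": "0 0 0.15 0 0 0; 0 0 0.3 0 0 0; 0 0 0.3 0 0 0"}}

```text
time_s: 45.78
eef_pos: [0.579, -0.2728, 0.0777]
eef_rot: [0.0, 0.672, 0.74, -0.0]
wrist_force: [-1.8, 1.0, 4.1]
opening: 0.146
```

Contact. Releasing and retreating.

Emit:
{"fn": "step_arm", "kwargs": {"targets": "0 0 0 0 0 0; 0 0 0 0 0 0; 0 0 0 0 0 0; 0 0 -4 0 0 0; 0 0 -12 0 0 0; 0 0 -30 0 0 0; 0 0 -60 0 0 0; 0 0 -95 0 0 0", "grip": 32}}

```text
time_s: 46.78
eef_pos: [0.5789, -0.2728, 0.1742]
eef_rot: [0.0, 0.672, 0.74, 0.0]
wrist_force: [0.7, -0.4, -0.1]
opening: 0.316
```

Run:
```python
from h import *
c=cam('wrist','w20')
tgt(450,12.5,175,-89)
```

```text
t 46.83 pos [ 581.5 -274.4  180.5] yaw 5.51 F [ 2.1 -1.3  4.7] op 0.319
MOVE [ 298.3 -103.4    3. ] [ 1.0100e-02 -1.1000e-03  1.6495e+00]
```

View pics/w20.png

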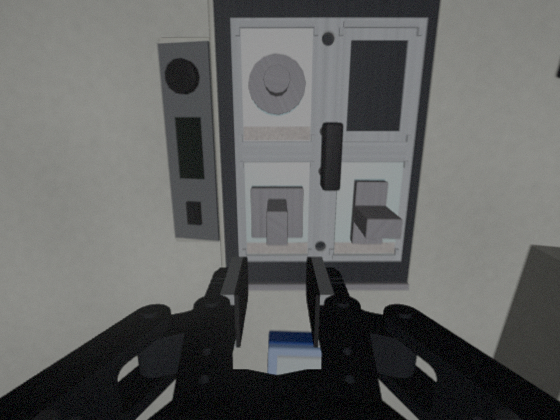

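All three weights stand centred. Timer next, gripping across its 62 mm width.

Emit:
{"fn": "step_arm", "kwargs": {"targets": "12 -4 -3 0 0 0.12; 40 -14 -3 0 0 0.29; 80 -28 -3 0 0 0.46; 120 -41 -3 0 0 0.63; 160 -55 -3 0 0 0.8; 200 -69 -3 0 0 0.97; 240 -83 -3 0 0 1.14; 275 -95 -3 0 0 1.31", "grip": 100}}

```text
time_s: 47.82
eef_pos: [0.4578, -0.007, 0.1767]
eef_rot: [0.0, 0.985, 0.175, 0.001]
wrist_force: [0.6, 0.6, -0.3]
opening: 0.997
```

Run:
```python
from h import *
tgt(450,12.5,175,-88.8)
```

```text
t 47.83 pos [457.8  -7.  176.7] yaw -69.87 F [ 0.6  0.6 -0.3] op 0.997
MOVE [ -0.6 -21.    1.6] [ 0.0009 -0.0021  0.3304]
```

Emit:
{"fn": "step_arm", "kwargs": {"targets": "0 -10 0 0 0 0.16; 0 -18 0 0 0 0.3; 0 -21 0 0 0 0.33; 0 -21 0 0 0 0.33; 0 -21 0 0 0 0.33; 0 -21 0 0 0 0.33; 0 -21 0 0 0 0.33"}}

```text
time_s: 48.7
eef_pos: [0.4507, 0.0113, 0.1752]
eef_rot: [-0.0, 1.0, 0.013, -0.0]
wrist_force: [-0.2, -0.4, 0.4]
opening: 0.998
```

Run:
```python
from h import *
tgt(450,12.5,175,-88.8)
o=ctrl.get_obs()
c=cam('wrist','w21');save((c,o),'w21.pkl');crop(c,215,135,345,255,6,'w21c')
c=cam('top');save(c,'top21.pkl');crop(c,310,130,450,250,5,'t21')
```

```text
t 48.7 pos [450.7  11.3 175.2] yaw -88.46 F [-0.2 -0.4  0.4] op 0.998
MOVE [-0.7 -1.2  0.2] [-0.      0.0002  0.0059]
```

View pics/w21.png

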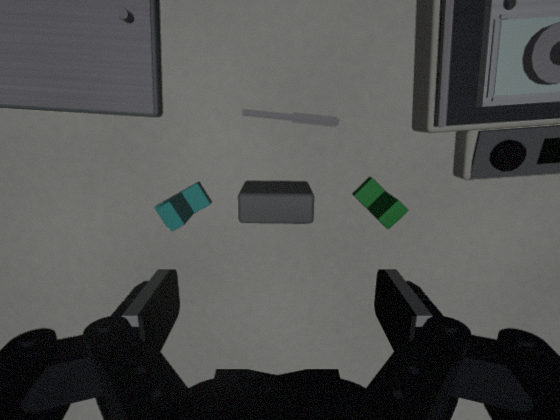

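View pics/w21c.png

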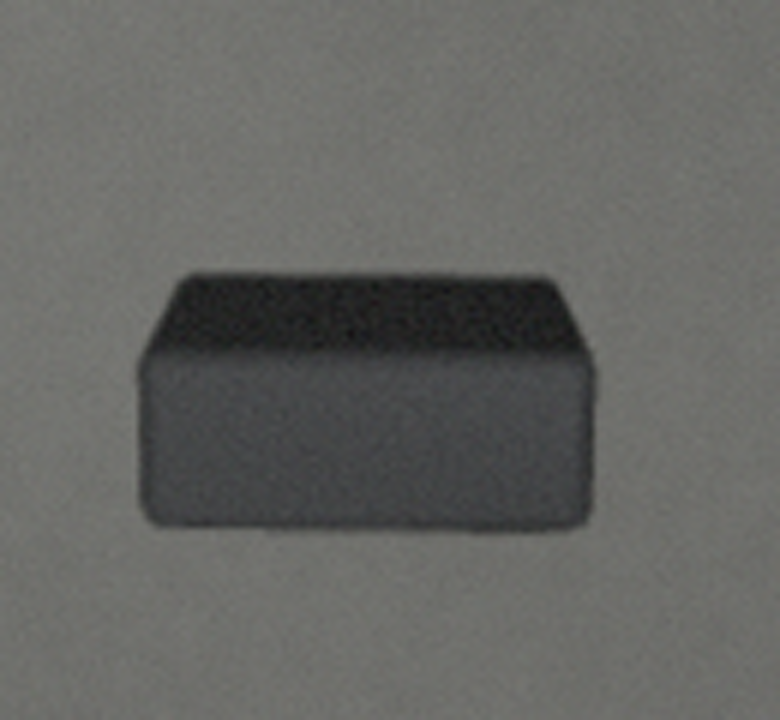

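View pics/t21.png

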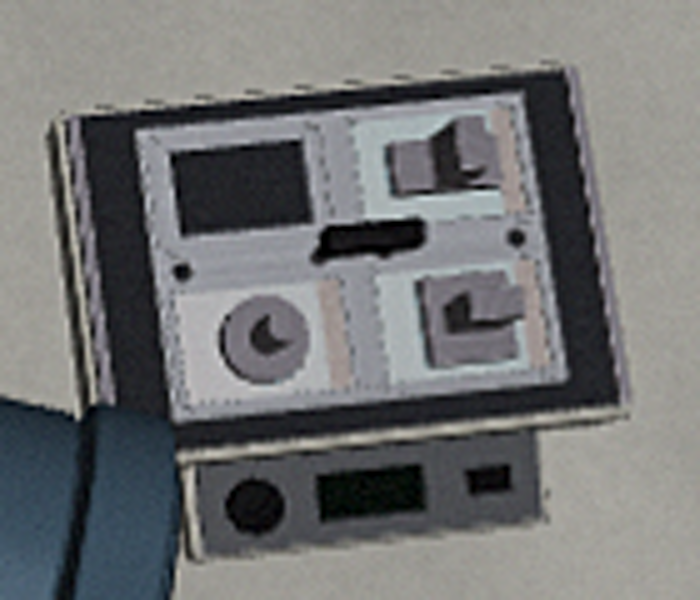

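Run:
```python
from h import *
c,o=load('w21.pkl');f=lambda L:[((x+.5)/6-.5+215,(y+.5)/6-.5+135) for x,y in L]
T=np.array(o['eef_pos'])*1000
print(intool(c,f([(139,440),(595,440),(368,350),(368,528),(160,525),(570,530)]),58,T,-88.46))
# lookalike corners in top view
c=load('top0.pkl');f=lambda x0,y0,s,L:[((x+.5)/s-.5+x0,(y+.5)/s-.5+y0) for x,y in L]
print(atz(c,f(215,170,6,[(215,520),(185,475),(563,490),(603,447)]),.01)*1000)
```

```text
[[ -0.14 -31.28 117.22]
 [ -0.16  30.44 117.22]
 [ 12.32  -0.28 117.22]
 [-12.66  -0.3  117.22]
 [-12.21 -28.8  117.22]
 [-12.96  27.41 117.22]]
[[441.01897124  74.57513707  10.        ]
 [458.50847123  86.29541471  10.        ]
 [451.56906833 -60.9924672   10.        ]
 [468.14713881 -76.9557757   10.        ]]
```

Emit:
{"fn": "step_arm", "kwargs": {"targets": "0 -0.2 8 0 0 0; 0 -0.4 25 0 0 0.008; 0 -0.4 50 0 0 0.008; 0 -0.4 80 0 0 0.008; 0 -0.4 110 0 0 0.008; 0 -0.4 133 0 0 0.008; 0 -0.4 145 0 0 0.008; 0 -0.4 147 0 0 0.008", "grip": 83}}

```text
time_s: 49.8
eef_pos: [0.4501, 0.0121, 0.0276]
eef_rot: [-0.0, 1.0, 0.009, -0.001]
wrist_force: [-0.1, 0.5, 1.2]
opening: 0.828
```

Emit:
{"fn": "step_arm", "kwargs": {"targets": "0 0 0 0 0 0; 0 0 0 0 0 0; 0 0 0 0 0 0; 0 0 0 0 0 0; 0 0 0 0 0 0", "grip": 0}}

```text
time_s: 50.42
eef_pos: [0.451, 0.0119, 0.0287]
eef_rot: [0.0, 1.0, 0.009, 0.0]
wrist_force: [0.3, 0.9, 5.2]
opening: 0.715
```

Emit:
{"fn": "step_arm", "kwargs": {"targets": "0 0 -2 0 0 0; 0 0 -7 0 0 0; 0 0 -16 0 0 0; 0 0 -30 0 0 0; 0 0 -45 0 0 0; 0 0 -58 0 0 0; 0 0 -67 0 0 0; 0 0 -70 0 0 0"}}

```text
time_s: 51.42
eef_pos: [0.4511, 0.0118, 0.0991]
eef_rot: [0.0, 1.0, 0.009, 0.001]
wrist_force: [-1.5, 0.1, -1.3]
opening: 0.718
```

Run:
```python
from h import *
o=ctrl.get_obs();c=cam('wrist','w22');save((c,o),'w22.pkl')
# front edge of warmer panel from top0 at various z
a=np.radians(5.5);print(608.5-150*np.cos(a),-222.8-150*np.sin(a))
tgt(459.2,-237.2,98,-84.5)
```

```text
459.19057024492315 -237.1768628780336
t 51.48 pos [451.   11.9  99. ] yaw -88.92 F [-0.   0.3 -0.2] op 0.709
MOVE [  3.5 249.2   1. ] [ 0.0003 -0.0009 -0.0772]
```

View pics/w22.png

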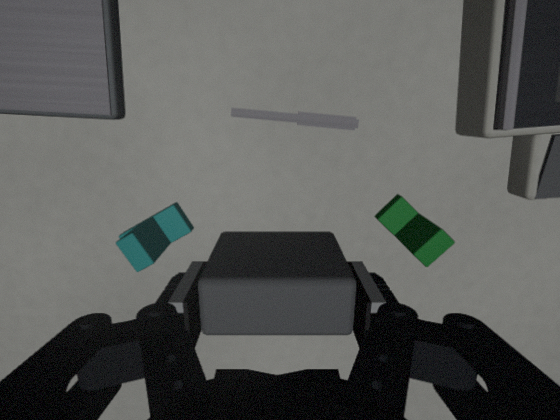

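Emit:
{"fn": "step_arm", "kwargs": {"targets": "0 10 -3 0 0 0; 0 35 -6 0 0 0; 0 75 -6 0 0 -0.02; 1 120 -6 0 0 -0.04; 2 165 -6 0 0 -0.06; 3 205 -6 0 0 -0.077; 3.5 235 -6 0 0 -0.077; 3.5 249 -6 0 0 -0.077"}}

```text
time_s: 52.48
eef_pos: [0.4583, -0.2388, 0.1039]
eef_rot: [-0.0, 0.999, 0.047, -0.0]
wrist_force: [-0.3, 0.6, -1.6]
opening: 0.711
```

Emit:
{"fn": "step_arm", "kwargs": {"targets": "0 0 0 0 0 0; 0 0 0 0 0 0; 0 0 0 0 0 0; 0 0 0 0 0 0; 0 0 0 0 0 0"}}

```text
time_s: 53.1
eef_pos: [0.459, -0.2366, 0.1044]
eef_rot: [0.0, 0.999, 0.048, 0.0]
wrist_force: [-0.3, -0.5, 0.0]
opening: 0.716
```

Run:
```python
from h import *
tgt(459.2,-237.2,98,-84.5)
o=ctrl.get_obs();c=cam('wrist','w23');save((c,o),'w23.pkl')
c=cam('scene','s23')
```

```text
t 53.1 pos [ 459.  -236.6  104.4] yaw -84.48 F [-0.3 -0.5  0. ] op 0.716
MOVE [0.2 0.6 6.4] [ 0.     -0.0001  0.0004]
```

View pics/w23.png

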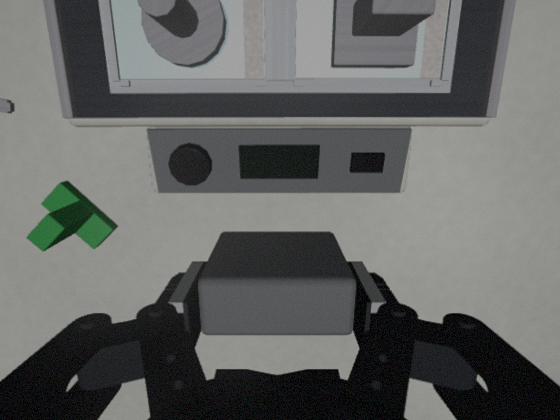

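View pics/s23.png

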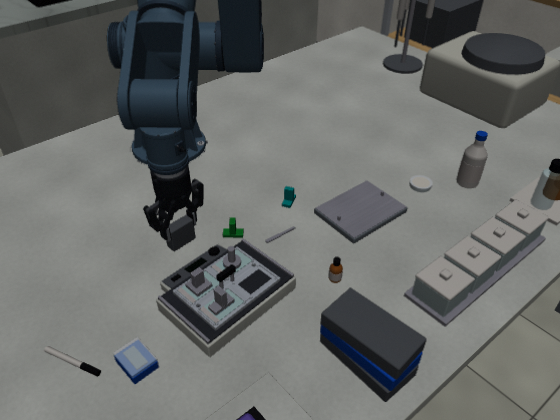

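Run:
```python
from h import *
c,o=load('w23.pkl');T=np.array(o['eef_pos'])*1000
for z in(20,30,40): print(z,intool(c,[(157,193),(406,193)],z,T,-84.48)[:,:2].tolist())
print('back of panel/top front edge z50',intool(c,[(72,120),(490,120)],50,T,-84.48)[:,:2].tolist())
zt=T[2]-28.7
print('timer bottom back',intool(c,[(222,233),(337,233)],zt,T,-84.48)[:,:2].tolist(),'top front',intool(c,[(204,333),(353,333)],zt+58,T,-84.48)[:,:2].tolist())
```

```text
20 [[19.73, -83.63], [19.69, 91.09]]
30 [[21.99, -79.96], [21.96, 87.1]]
40 [[24.26, -76.29], [24.23, 83.1]]
back of panel/top front edge z50 [[69.49, -117.31], [69.5, 123.0]]
timer bottom back [[9.86, -29.75], [9.84, 33.36]] top front [[-11.89, -28.91], [-11.94, 30.77]]
```

Emit:
{"fn": "step_arm", "kwargs": {"targets": "2 1 4 0 0 0; 4 2 14 0 0 0; 4 2 28 0 0 0; 4 2 44 0 0 0; 4 2 58 0 0 0; 4 2 67 0 0 0; 4 2 72 0 0 0; 4 2 73.5 0 0 0"}}

```text
time_s: 54.2
eef_pos: [0.4631, -0.2386, 0.0306]
eef_rot: [-0.0, 0.999, 0.048, -0.0]
wrist_force: [0.1, 0.2, -0.3]
opening: 0.713
```

Emit:
{"fn": "step_arm", "kwargs": {"targets": "0 0 0.4 0 0 0; 0 0 0.8 0 0 0; 0 0 1.2 0 0 0; 0 0 1.6 0 0 0; 0 0 1.9 0 0 0; 0 0 1.9 0 0 0"}}

```text
time_s: 54.95
eef_pos: [0.463, -0.2385, 0.0289]
eef_rot: [-0.0, 0.999, 0.048, -0.0]
wrist_force: [-0.5, 0.3, -0.1]
opening: 0.716
```

Emit:
{"fn": "step_arm", "kwargs": {"targets": "0 0 0.2 0 0 0; 0 0 0.4 0 0 0; 0 0 0.6 0 0 0; 0 0 0.6 0 0 0"}}

```text
time_s: 55.45
eef_pos: [0.4631, -0.2386, 0.0287]
eef_rot: [0.0, 0.999, 0.048, -0.0]
wrist_force: [-1.4, 1.0, 5.4]
opening: 0.712
```

Contact. Opening, then retreating straight up and clear.

Emit:
{"fn": "step_arm", "kwargs": {"targets": "0 0 0 0 0 0; 0 0 0 0 0 0; 0 0 0 0 0 0; 0 0 -5 0 0 0; 0 0 -15 0 0 0; 0 0 -35 0 0 0; 0 0 -70 0 0 0; 0 0 -110 0 0 0", "grip": 88}}

```text
time_s: 56.45
eef_pos: [0.4628, -0.2383, 0.1397]
eef_rot: [-0.0, 0.999, 0.048, -0.0]
wrist_force: [0.3, -0.9, -0.4]
opening: 0.879
```

Emit:
{"fn": "step_arm", "kwargs": {"targets": "-10 0 -10 0 0 0; -30 -40 -20 0 0 0; -50 -90 -30 0 0 0; -70 -140 -40 0 0 0; -80 -190 -50 0 0 0; -80 -230 -50 0 0 0; -80 -250 -50 0 0 0; -80 -250 -50 0 0 0"}}

```text
time_s: 57.45
eef_pos: [0.3586, 0.0036, 0.1878]
eef_rot: [-0.0, 0.999, 0.049, -0.0]
wrist_force: [0.2, -0.2, 0.2]
opening: 0.881
```

Emit:
{"fn": "step_arm", "kwargs": {"targets": "0 0 0 0 0 0; 0 0 0 0 0 0; 0 0 0 0 0 0; 0 0 0 0 0 0; 0 0 0 0 0 0; 0 0 0 0 0 0"}}

```text
time_s: 58.2
eef_pos: [0.3595, 0.0026, 0.1883]
eef_rot: [0.0, 0.999, 0.048, -0.0]
wrist_force: [-0.1, -0.6, 0.3]
opening: 0.881
```

Run:
```python
from h import *
o=ctrl.get_obs();print(o['time_s'],o['eef_pos'],o['wrist_force'])
c=cam('scene','s24');crop(c,140,200,310,340,4,'s24c')
c=cam('top','t24');crop(c,310,130,450,270,5,'t24c');save(c,'top24.pkl')
```

```text
58.2 [0.35945978 0.00259266 0.18827663] [-0.12615275 -0.55441196  0.3337735 ]
```

View pics/s24c.png

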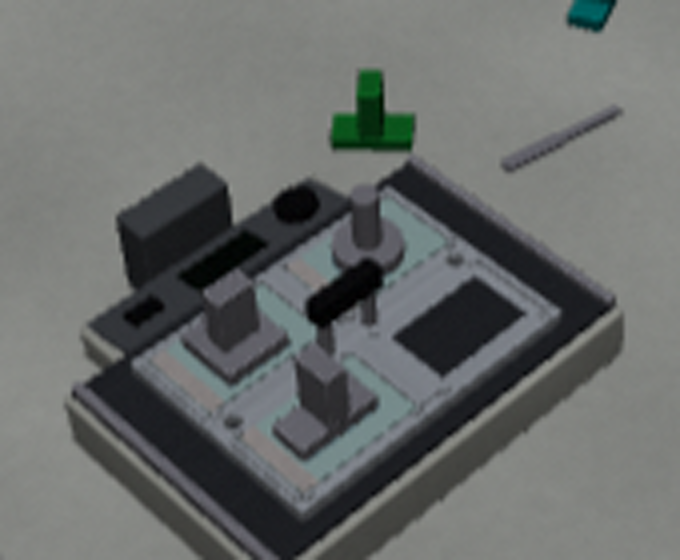

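View pics/t24c.png

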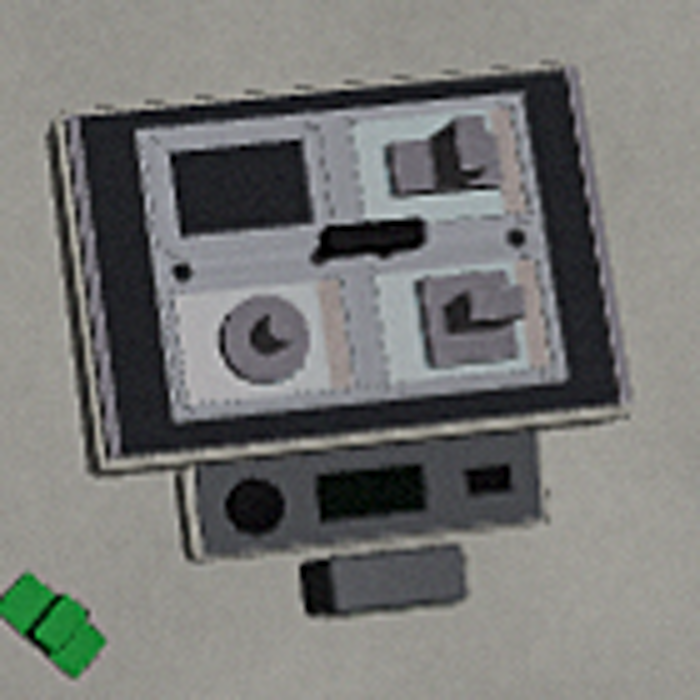

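View pics/t24.png

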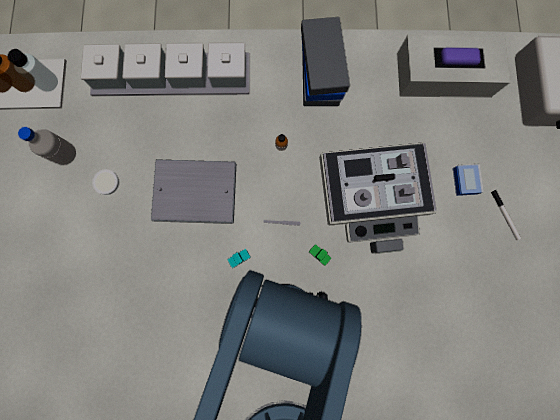

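The final views show the carrier square between the rails, all three weights on their glasses, the timer upright in front of the panel middle, and the arm clear. Handing in.

Run:
```python
from h import *
print(ticket.hand_in())
```

```text
the job is handed in; nothing more can be done
None
```

The job is done and handed in at about 58 s of the 144 s allowed; `hand_in` reports no verdict.

- **Carrier:** I lifted it level off the dowels and laid it on the warmer plate. The last top view puts its centre within about 2 mm of the plate's and its yaw within about 0.1° of the warmer's. The slides stayed in their bays.
- **Weights:** Round, square and bar each stand on their own glass, with the bar lengthwise along the long glass. Each was lined up to about 0.5 mm with the wrist camera and lowered slowly to a light touch. The most upward force I read at a touchdown was about 5 N. Afterwards almost no glass showed around any foot.
- **Timer:** It stands upright in front of the panel's middle, display facing away from the warmer.
- **At rest:** The gripper is open and clear of everything, and the green and turquoise look-alikes were not touched.

Some checks disagreed or stayed uncertain:
- **Warmer centre:** The top and scene cameras disagreed by about 3 mm in x and 4 mm in y. My own top-view readings also varied by a few mm, so I placed the carrier on an average.
- **Timer gap:** It is estimated at about 8 mm and was not measured, because the height of the panel's front edge is unknown. I saw only a thin gap in the final top view.

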